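# Pull the fuse cap of the demagnetiser

## Robot

A 7-joint arm with a two-finger parallel gripper is mounted at the origin on the work surface. World frame = base frame: x ahead of the robot, y to its left, z up, the work surface at z = 0. Lengths are in m, angles in rad, forces in N, time in s.
With the tool pointing down it reaches from about 0.4 to 0.85 m from the base axis. Payload 4.5 kg.
Tool frame: the origin (TCP) lies midway between the tips of the shut fingers; the grasp point (between the pads) lies 19 mm behind it; z points along the fingers, y is the direction in which the jaws open and shut (so a half turn about z gives the same grasp; the last joint's range is limited). The gripper opens to 88 mm and grips with 3 to 60 N. Pads are 18 mm wide; open, the fingers measure 123 mm over their backs; the gripper's body (75 mm by 187 mm) begins 45 mm behind the grasp point.
Start: joints at [-1.13, 0.689, -0.195, 1.565, 0.157, 0.902, -0.215], TCP at [0.247, 0.574, 0.239] pointing down, gripper open.
Joint ranges: [-3.01, 3.01], [-0.46, 2.08], [-1.47, 1.51], [0.13, 2.56], [-1, 4.14], [0.04, 2.09], [-2.66, 2.66]. Speed limits (rad/s): [2.57, 2.57, 3.14, 3.14, 3.14, 3.14, 3.14].

## Interface

Orientations are given as a unit quaternion [x, y, z, w].
In Python, from plant import get_state, snapshot, finish_job, regions_of gives the robot as it stands.
- The arm moves only by the tool send_rows, never from a script. Its argument "series" is a list of rows, each an object of numbers: "grip": the opening, from 0 (shut) to 1 (fully open); "dx", "dy", "dz": the shift along the tool's x, y, z in mm; "turn": the turn about the tool's z in rad. A call has 1 to 20 rows; each row shifts and turns the commanded pose from where the row before left it, along the tool's axes as they then stand; what a row does not reach is not made up. A row lasts 1/10 s, in which the tool goes at most 50 mm and 8.59 degrees, less where a joint would pass 70% of its speed; a pose out of reach is approached as far as the arm can. A call is refused whole if a number of a shift passes 50 or a number of a turn 0.15, either way. A call with a gripper value outside its range is refused whole. The fingers move at their own pace and stop on an object; "force" is the grip in N (left out, the last holds). Time passes only in rows, so rows that do not move let the fingers close. It gives the time, the measured TCP pose, the force and the opening at its end, in the units of the state.
- get_state(): the state, without advancing time (a new reading comes with each control period).
- snapshot(name): name is "scene" or "side" or "wrist"; returns a dict with "img" (400x640x3 uint8, red, green, blue), "depth" (400x640 float32, m along the optical axis (not along the pixel's ray), 0 where there is no reading), "fov_y" (degrees; the focal length in pixels is half the picture's height over the tangent of half this angle, whatever the lens; pixels are square), "cx", "cy" (the principal point, pixels), "R" (3x3) and "t" (3): a world point X has camera coordinates R X + t. Camera axes: x right, y down, z forward; pixel columns grow to the right and rows downward; lengths in m; the calibration is good to about 2 mm. The wrist camera is an equidistant fisheye: a pixel r from the principal point sees the ray r / f radians off the axis. A picture is of the moment at which its call begins.
- finish_job(): hands the job in, once; it reports no verdict.
Trained networks look in a picture, given as the dict that the camera call returned (one of the last four; its "shot" number tells which), for a name from the list of things; names that differ only in an ending like _2 or _b are one class to them, and where a whole thing is asked for, a point or a joint stands for the part that bears it (a point fixed in the world has none). Each returns a list of dicts, best first, with "score" (0 to 1); they miss things now and then, are a little off and sometimes report something else, mostly with a low value. They report only what shows in the picture. A call takes as long as a camera call.
- regions_of(picture, target): "pixels" (400x640 bool, what is visible of it) and "extent" ([left, top, right, bottom] in pixels, round what is visible of it).
The state is a dict: "clock": time; "q": joint angles; "qd": joint speeds; "joint_torque": joint torques, N m; "tool_pos": TCP position; "eef_rot": TCP orientation; "contact_force": force on the tool from outside, world axes, zero at the start; "moment": the same for the moment, N m; "opening": opening from 0.0 (shut) to 1.0 (fully open).
Only numpy, scipy, OpenCV 4.12 (cv2) and the standard library are available. Lean on these libraries where they do the work, as an engineer would, in place of code of your own. Each camera call takes 0.05 s, during which the arm holds its last target.

## Task

The demagnetiser's fuse is to be changed: first switch the machine off by pressing the lower, raised half of its rocker fully in, then unscrew the porcelain fuse cap and lift it clear. Set the cap down gently, not dropped, so that it stands upright on its threaded end in the empty half of the grey two-part tray, and leave everything else where it is.

Things in the scene. Friction and masses are not known exactly. Their poses are not given: they have to be found in the camera images.
- demag: beige bench demagnetiser, fixed, 260 deep x 220 wide x 117 mm tall. Its front panel faces -x and up, the normal 25 degrees from vertical, 130 mm up the slope from a 60 mm front lip; flat plate behind. Origin on the desk under the panel's middle (panel there 87.5 mm high); x to the back, y left, z up. The cap is on the panel's left half, the rocker on its right
- rocker_low (a point): point on the face of the lower (front) half of the black rocker, 14 mm from the pivot. Rocker 44 mm up the slope x 26 mm wide, 112 mm right of the cap; its halves rise outwards like a shallow V. On: this point is 7 mm above the panel, the half's outer end 10 mm. Fully off: the lower half lies parallel to the panel, 3 mm above it. Press square to the panel
- rocker (a joint): rocker angle, +0.15 rad on (at the start), -0.15 rad fully off; it goes over against friction (about 3 to 5 N on the lower half), does not snap, and stays where it is left
- socket: fuse socket on the panel, fixed: porcelain collar 54 mm across, 6 mm tall, with a 36 mm mouth and a screw shell inside. Origin at the centre of the mouth, level with the collar's rim; z is the screw axis and the panel's normal, pointing out (25 degrees from vertical), x up the slope, y to the left
- cap_mid (a point): porcelain fuse cap, loose, screwed into the socket, 0.11 kg: a ribbed round grip 43 mm across and 38 mm tall on a brass threaded shank 36 mm long (27 mm core, 34 mm over the thread). This point is on the axis at the middle of the grip, 19 mm above its lower face, 55 mm above the shank's flat end; z is the cap's axis, pointing out of the panel
- cap: the same cap, origin on its axis at the grip's lower face, which starts on the collar. Right-hand thread (anticlockwise from outside undoes it), 8 mm a turn, 2 mm axial slack. It comes free after 250 to 325 degrees, different each time, risen about 6 mm; before that it cannot be pulled out. It stays put when let go between turns.
- tray_in (a point): centre of the felt floor of the tray's empty (left) half; the floor is 4 mm above the desk. That half is 112 x 94 mm inside; the walls and the divider are 20 mm tall
- tray: grey plastic parts tray, fixed, 120 mm (x) x 200 mm (y) x 20 mm, split into two halves by a divider; origin at the middle of its underside. The empty half is at +y, the spare fuse link lies in the half at -y
- spare_link_mid (a point): spare fuse link of porcelain, a stepped cylinder 27 mm thick and 46 mm long lying in the other half of the tray; point on its axis. Leave it alone
- winder: mainspring winder of blued steel, frame 60 x 70 mm and 42 mm tall with a drum and a crank, standing on the flat plate of the demagnetiser behind the panel; origin at the middle of its underside. Leave it alone.
- holder: chromed movement holder, 130 x 70 mm bar with two jaws, 34 mm tall, on the desk; origin at the middle of its underside. Leave it alone.
- clamp_plate: brass cylinder clamp plate 90 x 60 x 6 mm with two thumb screws up to 18 mm tall, on the desk; origin at the middle of its underside. Leave it alone.
- screwdriver: screwdriver 150 mm long with a wooden handle, lying on the desk. Leave it alone.
- loupe: black eye loupe, a cone 38 mm across and 30 mm tall, on the desk; origin at the middle of its underside. Leave it alone.

How it is judged:
By the outcome, as a careful person would: the job done as asked, in the order asked, and still so for the second after the job is handed in, with the robot touching nothing.
It also fails if it takes over 72 s, if anything falls off the work surface, if the arm or the gripper's body presses on something with over 40 N, if the wrist force passes 120 N, or if a joint passes its speed limit or range.

## Working session

There is one attempt and no reset: what is moved stays moved. The work goes in short steps, Python scripts to look and compute and a tool call to move; the robot and the scene stay as the last step left them, time stands still between calls to the robot, and variables do not carry over. Pictures are saved under pics/ and viewed, and the job is handed in when it is done.

Besides the shell and the picture viewer there is one more tool, called after "Emit:" by a JSON object that holds its "name" and its "arguments", one argument or row to a line. send_rows: Moves the arm, as the interface text tells. Its arguments: {"type":"object","properties":{"series":{"type":"array","items":{"type":"object","properties":{"grip":{"type":"number"},"dx":{"type":"number"},"dy":{"type":"number"},"dz":{"type":"number"},"turn":{"type":"number"}}}},"force":{"type":"number"}},"required":["series"]}

```bash
ls; mkdir -p pics
python3 - <<'E'
from plant import *
import cv2,numpy as np
s=get_state();print({k:np.round(v,4) for k,v in s.items()})
for n in ["scene","side","wrist"]:
    p=snapshot(n);cv2.imwrite(f"pics/{n}0.png",p["img"][:,:,::-1]);print(n,p["fov_y"],p["cx"],p["cy"],p["R"],p["t"])
E
```

```text
pics
{'clock': np.float64(0.0), 'q': array([-1.1302,  0.69  , -0.1945,  1.5664,  0.1573,  0.9025, -0.2151]), 'qd': array([ 0.0014, -0.001 , -0.0003, -0.0013,  0.0004, -0.0015,  0.0011]), 'joint_torque': array([-6.00000e-04, -5.27573e+01, -1.26680e+00, -1.53425e+01,
       -5.26000e-02,  6.70000e-03,  2.00000e-04]), 'tool_pos': array([0.2471, 0.5734, 0.2379]), 'eef_rot': array([ 2.020e-01,  9.794e-01, -9.000e-04, -1.000e-04]), 'contact_force': array([ 0.4046, -0.2109, -0.018 ]), 'moment': array([ 0.0166,  0.0082, -0.0013]), 'opening': np.float64(0.999)}
scene 48.163320226272326 314.32231290098383 202.0277330526609 [[ 0.42924909  0.90317245 -0.00497475]
 [ 0.75153932 -0.36022675 -0.552653  ]
 [-0.500933    0.23348708 -0.83339661]] [-0.23170442 -0.37746583  1.27784476]
side 46.64002216193447 317.6364265593911 188.00684575531184 [[ 0.82401121 -0.56649258 -0.00957481]
 [-0.41802558 -0.59647254 -0.68518254]
 [ 0.38243972  0.56860061 -0.72830845]] [-0.48302574  0.31098365  0.75439303]
wrist 65.70646984690485 320.02274110334935 199.26715422608456 [[ 0.39538947  0.91851131 -0.00203447]
 [ 0.88038986 -0.37834605  0.28595097]
 [ 0.26187947 -0.11485313 -0.95824209]] [-0.62408854 -0.03982529  0.39009124]
```

View pics/scene0.png

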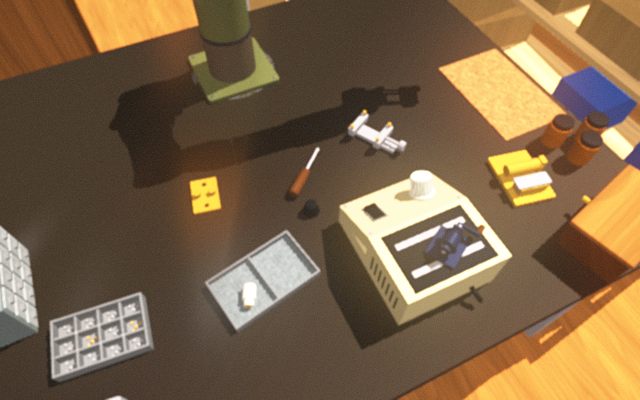

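View pics/side0.png

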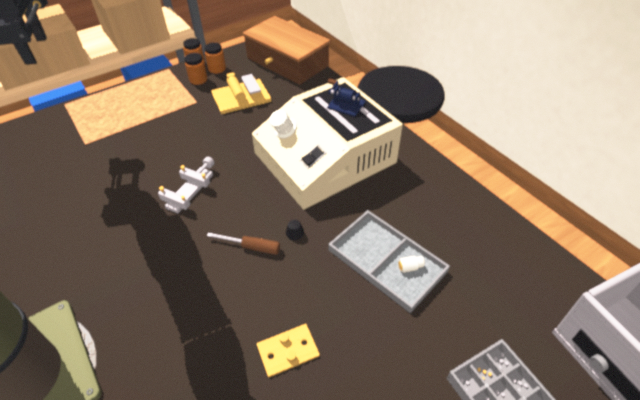

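View pics/wrist0.png

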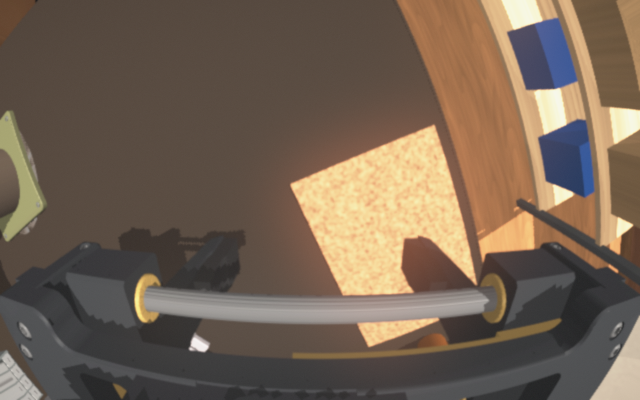

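The scene view shows the cap at (422,184), the rocker at (374,212), the tray centred near (262,280) with its empty half on the upper right, and the spare link at (249,295). The side view shows the cap at (283,122), the rocker at (313,156) and the empty half near (375,243). Next I'll measure them.

```bash
cat > h.py <<'E'
from plant import *
import cv2,numpy as np
from scipy.spatial.transform import Rotation as Ro
def f(p): return 200/np.tan(np.radians(p["fov_y"])/2)
def cloud(p):
    v,u=np.mgrid[0:400,0:640];F=f(p);z=p["depth"]
    c=np.stack([(u-p["cx"])/F*z,(v-p["cy"])/F*z,z],-1)
    return (c-p["t"])@p["R"]
def proj(p,X):
    c=np.asarray(X)@p["R"].T+p["t"];return np.stack([c[...,0]/c[...,2]*f(p)+p["cx"],c[...,1]/c[...,2]*f(p)+p["cy"]],-1)
E
python3 - <<'E'
from h import *
out={}
for n in ["scene","side"]:
    p=snapshot(n);C=cloud(p)
    np.savez(f"{n}0.npz",C=C,img=p["img"],**{k:p[k] for k in["R","t","fov_y","cx","cy","depth"]})
    for t in ["demag","rocker","rocker_low","socket","cap","tray","spare_link_mid","winder","holder","loupe","screwdriver"]:
        r=regions_of(p,t)
        for i,x in enumerate(r[:2]):
            m=x["pixels"]&(p["depth"]>0);P=C[m]
            print(n,t,round(x["score"],2),np.round(x["extent"]),m.sum(),np.round(np.median(P,0),3),"min",np.round(np.percentile(P,2,axis=0),3),"max",np.round(np.percentile(P,98,axis=0),3))
            if i==0: np.save(f"m_{n}_{t}.npy",x["pixels"])
E
```

```text
scene demag 0.6 [342. 173. 508. 326.] 13859 [0.743 0.114 0.111] min [0.589 0.038 0.008] max [0.841 0.255 0.118]
scene rocker 0.53 [363. 202. 385. 216.] 205 [0.635 0.088 0.089] min [0.616 0.076 0.083] max [0.656 0.102 0.1  ]
scene rocker 0.5 [243. 284. 256. 308.] 273 [ 0.666 -0.202  0.026] min [ 0.645 -0.216  0.018] max [ 0.685 -0.187  0.031]
scene rocker_low 0.47 [363. 203. 382. 217.] 157 [0.636 0.087 0.09 ] min [0.618 0.077 0.085] max [0.656 0.098 0.1  ]
scene cap 0.66 [411. 171. 432. 199.] 522 [0.636 0.194 0.12 ] min [0.605 0.18  0.071] max [0.653 0.252 0.133]
scene tray 0.66 [207. 230. 319. 334.] 5501 [ 0.637 -0.161  0.004] min [ 0.571 -0.26   0.   ] max [ 0.71  -0.063  0.02 ]
scene spare_link_mid 0.56 [241. 283. 256. 306.] 267 [ 0.666 -0.203  0.026] min [ 0.644 -0.216  0.015] max [ 0.685 -0.188  0.031]
scene spare_link_mid 0.29 [364. 200. 383. 217.] 213 [0.635 0.087 0.089] min [0.616 0.076 0.082] max [0.656 0.101 0.1  ]
scene winder 0.82 [426. 223. 484. 270.] 1462 [0.782 0.158 0.128] min [0.744 0.124 0.115] max [0.812 0.228 0.159]
scene winder 0.32 [303. 200. 322. 218.] 208 [ 0.5
[... 1347 characters left out ...]
winder 0.57 [328.  77. 362. 118.] 822 [0.768 0.155 0.135] min [0.741 0.122 0.115] max [0.806 0.227 0.158]
side holder 0.88 [158. 160. 215. 212.] 1339 [0.397 0.225 0.02 ] min [ 0.334  0.177 -0.002] max [0.467 0.272 0.041]
side holder 0.61 [398. 258. 423. 273.] 288 [ 0.657 -0.206  0.025] min [ 0.638 -0.218  0.014] max [ 0.681 -0.191  0.031]
side loupe 0.81 [288. 220. 300. 239.] 249 [ 0.521 -0.012  0.022] min [ 0.509 -0.021  0.005] max [0.536 0.005 0.03 ]
side screwdriver 0.73 [207. 235. 281. 256.] 550 [0.445 0.    0.02 ] min [ 0.386 -0.029  0.005] max [0.475 0.073 0.026]
side screwdriver 0.69 [398. 262. 424. 272.] 312 [ 0.655 -0.206  0.025] min [ 0.638 -0.217  0.012] max [ 0.681 -0.188  0.031]
```

Run:
```python
from h import *
from scipy.optimize import least_squares
for n in ["scene","side"]:
    d=np.load(n+"0.npz");C=d["C"];v=d["depth"]>0
    reg=np.zeros((400,640),bool)
    e=[342,173,508,326] if n=="scene" else [252,80,401,207]
    reg[e[1]:e[3],e[0]:e[2]]=1
    P=C[reg&v]
    P=P[(P[:,2]>.063)&(P[:,2]<.112)]
    # ransac plane
    rng=np.random.default_rng(0);best=0
    for _ in range(500):
        a,b,c=P[rng.choice(len(P),3)];nn=np.cross(b-a,c-a);l=np.linalg.norm(nn)
        if l<1e-6: continue
        nn/=l
        if abs(nn[2])<.8: continue
        k=abs((P-a)@nn)<.002
        if k.sum()>best: best=k.sum();K=k
    Q=P[K];m=Q.mean(0);nn=np.linalg.svd(Q-m)[2][2];nn*=np.sign(nn[2])
    print(n,"normal",nn,"tilt",np.degrees(np.arccos(nn[2])),"yaw",np.degrees(np.arctan2(-nn[1],-nn[0])),"d",m@nn,best,len(P))
    R=np.array
    xs=np.array([0,0,1.])-nn[2]*nn;xs/=np.linalg.norm(xs);ys=np.cross(nn,xs)
    A=C[reg&v];h=(A-m)@nn
    l=np.stack([(A-m)@xs,(A-m)@ys,h],1)
    top=(h>.040)&(h<.048)&(A[:,0]<.68)&(A[:,1]>.15)
    T=l[top];mid=np.array([np.percentile(T[:,i],[1,99]) for i in range(3)])
    print("top n",top.sum(),mid.round(4),"world c",m+xs*mid[0].mean()+ys*mid[1].mean()+nn*np.median(T[:,2]))
    # side cylinder fit: r=21.5
    S=l[(h>.010)&(h<.046)&(A[:,0]<.68)&(A[:,1]>.15)]
    r=least_squares(lambda q:np.minimum(np.hypot(S[:,0]-q[0],S[:,1]-q[1])-.0215,0)*0+np.where(S[:,2]<.038,np.hypot(S[:,0]-q[0],S[:,1]-q[1])-.0215,0),mid.mean(1)[:2],loss="soft_l1",f_scale=.002)
    cx=m+xs*r.x[0]+ys*r.x[1]
    print("axis foot on panel",cx,"xs",xs,"ys",ys)
    rk=np.load(f"m_{n}_rocker.npy")&v;B=C[rk]-m;bl=np.stack([B@xs-r.x[0],B@ys-r.x[1],B@nn],1)
    print("rocker rel cap foot",bl.mean(0),np.percentile(bl,[2,98],axis=0).round(4))
    # tray edges
    tr=np.load(f"m_{n}_tray.npy")&v;W=C[tr]
    w=W[(W[:,2]>.015)&(W[:,2]<.023)][:,:2].astype(np.float32)
    print("tray rect",cv2.minAreaRect(w))
    # top plate edges yaw
    dm=np.load(f"m_{n}_demag.npy")
    tp=A[(A[:,2]>.112)&(A[:,2]<.120)&(A[:,0]>.66)][:,:2].astype(np.float32);print("plate",cv2.minAreaRect(tp))
```

```text
scene normal [-0.42318699  0.00724505  0.9060134 ] tilt 25.039881383812954 yaw -0.9808205918963017 d -0.19055862730694761 2707 5009
top n 179 [[-0.0259  0.0107]
 [ 0.0407  0.0785]
 [ 0.0401  0.046 ]] world c [0.62195453 0.19986164 0.1268529 ]
axis foot on panel [0.63786276 0.20134693 0.08600075] xs [ 0.90588065 -0.01550888  0.42324901] ys [1.71177126e-02 9.99853481e-01 1.73472348e-18]
rocker rel cap foot [ 0.00137887 -0.11307988  0.00425756] [[-0.0183 -0.1257  0.0004]
 [ 0.024  -0.0988  0.0087]]
tray rect ((0.639311671257019, -0.16209349036216736), (0.12195214629173279, 0.2002885788679123), 11.736746788024902)
plate ((0.7640068531036377, 0.14894253015518188), (0.22163017094135284, 0.15322817862033844), 89.48571014404297)
side normal [-0.42524971  0.00483058  0.90506317] tilt 25.168207305371443 yaw -0.6508177651456258 d -0.19182491472063384 2718 4999
top n 209 [[-0.0221  0.0168]
 [ 0.0451  0.0846]
 [ 0.0403  0.0464]] world c [0.61865356 0.19962391 0.12571725]
axis foot on panel [0.63691606 0.20177773 0.0862357 ] xs [ 0.90500479 -0.01028031  0.42527715] ys [0.01135867 0.99993549 0.        ]
rocker rel cap foot [-0.00214223 -0.11478422  0.00409965] [[-0.0228 -0.1277  0.0002]
 [ 0.0206 -0.1002  0.0102]]
tray rect ((0.6370920538902283, -0.16218677163124084), (0.12280856817960739, 0.2016698271036148), 11.521661758422852)
plate ((0.7612451314926147, 0.14736898243427277), (0.22476467490196228, 0.1557467132806778), 89.2107925415039)
```

Run:
```python
import cv2
a=cv2.imread("pics/scene0.png")[150:250,330:490];b=cv2.imread("pics/side0.png")[70:190,245:405]
cv2.imwrite("pics/c0.png",cv2.resize(a,None,fx=5,fy=5,interpolation=2));cv2.imwrite("pics/c1.png",cv2.resize(b,None,fx=4,fy=4,interpolation=2))
```

```text
(no output)
```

View pics/c0.png

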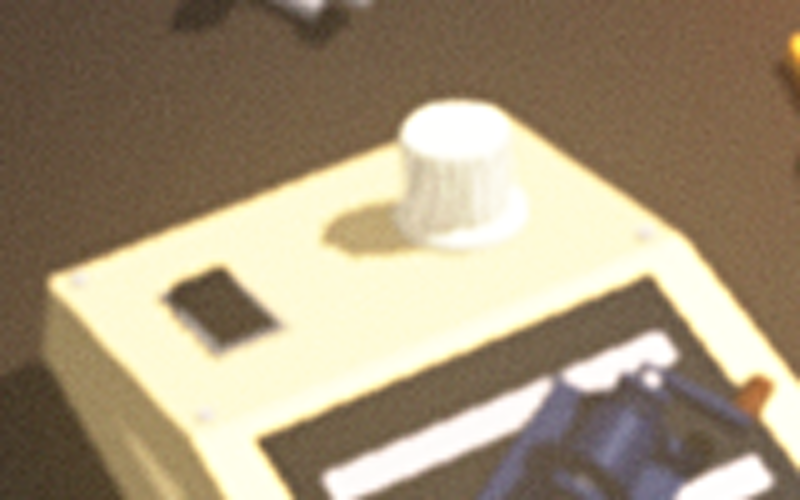

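View pics/c1.png

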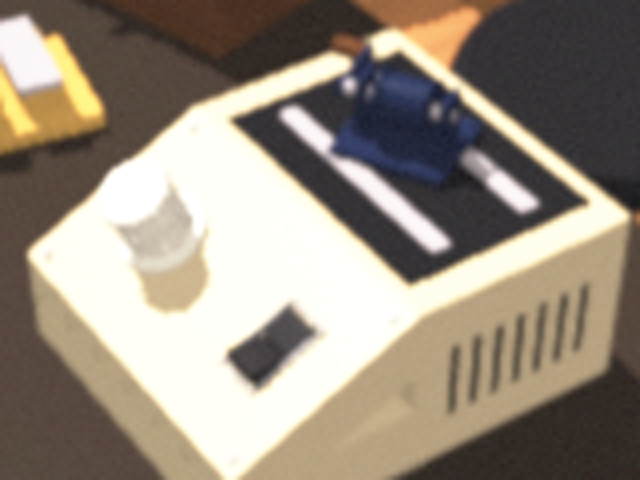

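```bash
cat >> h.py <<'E'
xs=np.array([.905,-.0127,.4243]);ns=np.array([-.4242,.006,.9055]);ys=np.array([.014,.9999,0])
foot=np.array([.638,.2005,.0862])
capmid=foot+.025*ns
rk=foot-.112*ys
def rel(X,yaw=None):
    """remaining shift in tool axes (mm) at current orientation; turn to put tool y at yaw deg"""
    s=get_state();R=Ro.from_quat(s["eef_rot"]).as_matrix()
    y=np.degrees(np.arctan2(R[1,1],R[0,1]))
    print("tcp",s["tool_pos"].round(4),"yaw",round(y,2),"zax",R[:,2].round(3),"F",s["contact_force"].round(2),"op",round(float(s["opening"]),3),"t",round(float(s["clock"]),2))
    print("rel mm",(R.T@(np.asarray(X)-s["tool_pos"])*1e3).round(1), "turn",None if yaw is None else np.radians(y-yaw).round(3))
    if yaw is not None:
        Y=np.array([np.cos(np.radians(yaw)),np.sin(np.radians(yaw)),0]);Z=np.array([0,0,-1.]);A=np.stack([np.cross(Y,Z),Y,Z],1)
        print("rel after turn",(A.T@(np.asarray(X)-s["tool_pos"])*1e3).round(1))
E
python3 -c "
from h import *
print(capmid,rk)
rel([.6125,.0885,.150],89.2)"
```

```text
[0.627395  0.20065   0.1088375] [0.636432  0.0885112 0.0862   ]
tcp [0.2473 0.574  0.2388] yaw 66.69 zax [ 0.  0. -1.] F [-0.13 -0.49 -0.03] op 1.0 t 1.35
rel mm [-527.5 -301.4   88.7] turn -0.393
rel after turn [-372.  -480.4   88.8]
```

Emit:
{"name": "send_rows", "arguments": {
  "series": [
    {"turn": -0.131, "grip": 0},
    {"turn": -0.131, "grip": 0},
    {"turn": -0.131, "grip": 0},
    {"dx": -22, "dy": -28},
    {"dx": -22, "dy": -28},
    {"dx": -22, "dy": -28},
    {"dx": -22, "dy": -28},
    {"dx": -22, "dy": -28},
    {"dx": -22, "dy": -28},
    {"dx": -22, "dy": -28},
    {"dx": -22, "dy": -28},
    {"dx": -22, "dy": -28},
    {"dx": -22, "dy": -28},
    {"dx": -22, "dy": -28},
    {"dx": -22, "dy": -28},
    {"dx": -22, "dy": -28},
    {"dx": -22, "dy": -28},
    {"dx": -22, "dy": -28},
    {"dx": -22, "dy": -28},
    {"dx": -20, "dy": -32}
  ]
}}

```text
schema error: expected keys grip, dx, dy, dz, turn
```

```bash
python3 -c "
from h import *
rel([.6125,.0885,.110],89.2)"
```

```text
tcp [0.2473 0.574  0.2388] yaw 66.69 zax [ 0.  0. -1.] F [-0.13 -0.49 -0.03] op 1.0 t 1.35
rel mm [-527.5 -301.4  128.7] turn -0.393
rel after turn [-372.  -480.4  128.8]
```

All the keys are needed in every row.

Emit:
{"name": "send_rows", "arguments": {
  "series": [
    {"dx": 0, "dy": 0, "dz": 0, "turn": -0.131, "grip": 0},
    {"dx": 0, "dy": 0, "dz": 0, "turn": -0.131, "grip": 0},
    {"dx": 0, "dy": 0, "dz": 0, "turn": -0.131, "grip": 0},
    {"dx": -22, "dy": -28, "dz": 0, "turn": 0, "grip": 0},
    {"dx": -22, "dy": -28, "dz": 0, "turn": 0, "grip": 0},
    {"dx": -22, "dy": -28, "dz": 0, "turn": 0, "grip": 0},
    {"dx": -22, "dy": -28, "dz": 0, "turn": 0, "grip": 0},
    {"dx": -22, "dy": -28, "dz": 0, "turn": 0, "grip": 0},
    {"dx": -22, "dy": -28, "dz": 0, "turn": 0, "grip": 0},
    {"dx": -22, "dy": -28, "dz": 0, "turn": 0, "grip": 0},
    {"dx": -22, "dy": -28, "dz": 0, "turn": 0, "grip": 0},
    {"dx": -22, "dy": -28, "dz": 0, "turn": 0, "grip": 0},
    {"dx": -22, "dy": -28, "dz": 0, "turn": 0, "grip": 0},
    {"dx": -22, "dy": -28, "dz": 0, "turn": 0, "grip": 0},
    {"dx": -22, "dy": -28, "dz": 0, "turn": 0, "grip": 0},
    {"dx": -22, "dy": -28, "dz": 0, "turn": 0, "grip": 0},
    {"dx": -22, "dy": -28, "dz": 0, "turn": 0, "grip": 0},
    {"dx": -22, "dy": -28, "dz": 0, "turn": 0, "grip": 0},
    {"dx": -22, "dy": -28, "dz": 0, "turn": 0, "grip": 0},
    {"dx": -20, "dy": -32, "dz": 0, "turn": 0, "grip": 0}
  ]
}}

```text
clock: 3.35
tool_pos: [0.6136, 0.0883, 0.2388]
eef_rot: [0.007, 1.0, 0.0, 0.0]
contact_force: [0.9, 0.3, -0.1]
opening: 0.003
```

```bash
python3 -c "
from h import *
rel([.6125,.0885,.110],89.2)"
```

```text
tcp [0.6136 0.0883 0.2388] yaw 89.25 zax [ 0.001  0.001 -1.   ] F [ 0.88  0.29 -0.05] op 0.003 t 3.35
rel mm [1.200e+00 1.000e-01 1.288e+02] turn 0.001
rel after turn [  1.1   0.2 128.8]
```

Emit:
{"name": "send_rows", "arguments": {
  "series": [
    {"dx": 1, "dy": 0, "dz": 40, "turn": 0, "grip": 0},
    {"dx": 0, "dy": 0, "dz": 40, "turn": 0, "grip": 0},
    {"dx": 0, "dy": 0, "dz": 40, "turn": 0, "grip": 0},
    {"dx": 0, "dy": 0, "dz": 14, "turn": 0, "grip": 0},
    {"dx": 0, "dy": 0, "dz": 0, "turn": 0, "grip": 0}
  ]
}}

```text
clock: 3.85
tool_pos: [0.6104, 0.0887, 0.1031]
eef_rot: [0.007, 1.0, -0.0, -0.002]
contact_force: [-0.5, 0.5, 0.4]
opening: 0.003
```

```bash
cat > look.py <<'E'
from h import *
import sys
k=sys.argv[1];boxes=eval(sys.argv[2])
for n,(x0,y0,x1,y1) in boxes.items():
    p=snapshot(n);a=p["img"][y0:y1,x0:x1,::-1];s=min(800/(x1-x0),600/(y1-y0))
    cv2.imwrite(f"pics/{n}_{k}.png",cv2.resize(a,None,fx=s,fy=s,interpolation=cv2.INTER_CUBIC))
rel([0,0,0])
E
python3 look.py r1 '{"scene":(330,140,450,230),"side":(250,90,370,180)}'
```

```text
tcp [0.6127 0.0895 0.1061] yaw 89.21 zax [ 0.002  0.001 -1.   ] F [-1.14 -0.28  0.63] op 0.004 t 3.95
rel mm [611.7 -97.9 104.7] turn None
```

View pics/scene_r1.png

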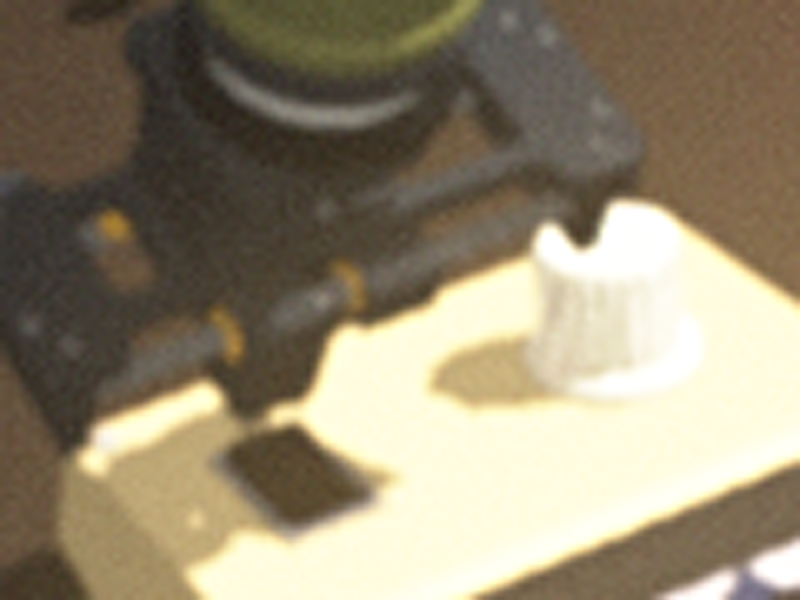

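View pics/side_r1.png

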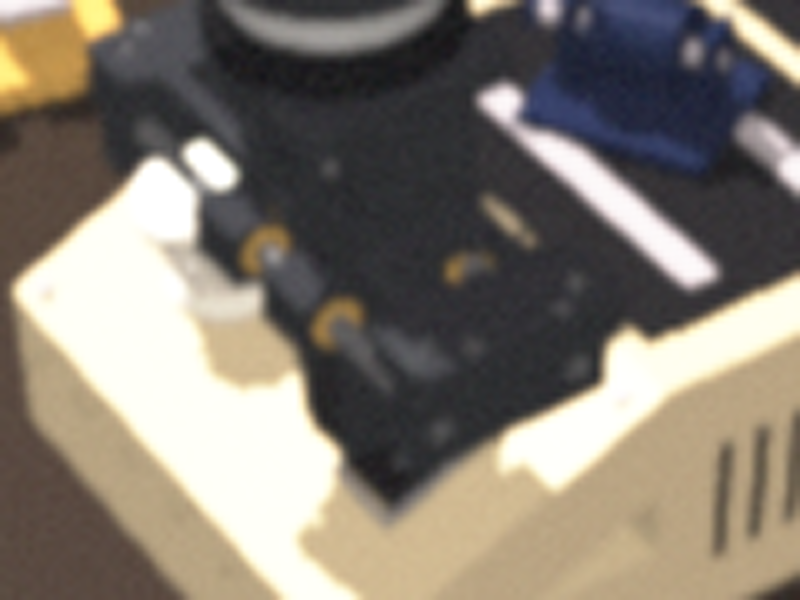

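The finger tip is at about (265,400) in the scene crop, just above the rocker, and the body clears the cap. I'll press down in small steps.

Emit:
{"name": "send_rows", "arguments": {
  "series": [
    {"dx": 0, "dy": 0, "dz": 8, "turn": 0, "grip": 0},
    {"dx": 0, "dy": 0, "dz": 6, "turn": 0, "grip": 0},
    {"dx": 0, "dy": 0, "dz": 2, "turn": 0, "grip": 0},
    {"dx": 0, "dy": 0, "dz": 2, "turn": 0, "grip": 0},
    {"dx": 0, "dy": 0, "dz": 2, "turn": 0, "grip": 0},
    {"dx": 0, "dy": 0, "dz": 0, "turn": 0, "grip": 0}
  ]
}}

```text
clock: 4.55
tool_pos: [0.6119, 0.0889, 0.085]
eef_rot: [0.007, 1.0, 0.0, 0.0]
contact_force: [-0.5, 0.3, 3.8]
opening: 0.004
```

Emit:
{"name": "send_rows", "arguments": {
  "series": [
    {"dx": 0, "dy": 0, "dz": 2, "turn": 0, "grip": 0},
    {"dx": 0, "dy": 0, "dz": 0, "turn": 0, "grip": 0}
  ]
}}

```text
clock: 4.75
tool_pos: [0.6122, 0.0889, 0.0835]
eef_rot: [0.007, 1.0, 0.0, 0.001]
contact_force: [-0.3, 0.1, 7.5]
opening: 0.004
```

```bash
python3 -c "
from h import *
rel([.6125,.0885,.0825],89.2)"
```

```text
tcp [0.6122 0.0889 0.0835] yaw 89.2 zax [ 0.001  0.    -1.   ] F [-0.27  0.13  7.53] op 0.004 t 4.75
rel mm [-0.3 -0.4  1. ] turn -0.0
rel after turn [-0.3 -0.4  1. ]
```

Emit:
{"name": "send_rows", "arguments": {
  "series": [
    {"dx": 0, "dy": 0, "dz": 1.5, "turn": 0, "grip": 0},
    {"dx": 0, "dy": 0, "dz": 0, "turn": 0, "grip": 0}
  ]
}}

```text
clock: 4.95
tool_pos: [0.6124, 0.089, 0.0831]
eef_rot: [0.007, 1.0, -0.0, 0.001]
contact_force: [-3.3, -1.6, 14.8]
opening: 0.006
```

Emit:
{"name": "send_rows", "arguments": {
  "series": [
    {"dx": 0, "dy": 0, "dz": 1.5, "turn": 0, "grip": 0},
    {"dx": 0, "dy": 0, "dz": 0, "turn": 0, "grip": 0}
  ]
}}

```text
clock: 5.15
tool_pos: [0.6124, 0.089, 0.0828]
eef_rot: [0.007, 1.0, -0.0, 0.001]
contact_force: [-6.0, -1.9, 24.8]
opening: 0.009
```

A hard stop: 25 N with almost no further travel. I'll raise up and look.

Emit:
{"name": "send_rows", "arguments": {
  "series": [
    {"dx": 0, "dy": 0, "dz": -10, "turn": 0, "grip": 0},
    {"dx": 0, "dy": 0, "dz": -30, "turn": 0, "grip": 0},
    {"dx": 0, "dy": 30, "dz": -35, "turn": 0, "grip": 0},
    {"dx": 0, "dy": 45, "dz": -30, "turn": 0, "grip": 1},
    {"dx": 0, "dy": 37, "dz": 0, "turn": 0, "grip": 1},
    {"dx": 0, "dy": 0, "dz": 0, "turn": 0, "grip": 1}
  ]
}}

```text
clock: 5.75
tool_pos: [0.6121, 0.2066, 0.1837]
eef_rot: [0.002, 1.0, 0.004, 0.001]
contact_force: [-0.1, 1.3, 0.5]
opening: 0.254
```

```bash
cat > rkm.py <<'E'
from h import *
for n in ["scene","side"]:
    p=snapshot(n);C=cloud(p);r=regions_of(p,"rocker")
    for x in r[:1]:
        m=x["pixels"]&(p["depth"]>0);P=C[m]-rk
        s=P@xs;h=P@ns;k=abs(P@ys)<.02
        print(n,x["score"],k.sum(),[(a,round(np.median(h[k&(abs(s*1e3-a)<3)])*1e3,1)) for a in (-20,-15,-10,-5,0,5,10,15,20) if (k&(abs(s*1e3-a)<3)).any()])
E
python3 rkm.py; python3 look.py r2 '{"scene":(330,170,420,230),"side":(270,120,360,180)}'
# same measure on initial
python3 - <<'E'
import sys;sys.path.insert(0,'.')
from h import *
for n in ["scene","side"]:
    d=np.load(n+"0.npz");m=np.load(f"m_{n}_rocker.npy")&(d["depth"]>0);P=d["C"][m]-rk
    s=P@xs;h=P@ns;k=abs(P@ys)<.02
    print(n,"init",[(a,round(np.median(h[k&(abs(s*1e3-a)<3)])*1e3,1)) for a in (-20,-15,-10,-5,0,5,10,15,20) if (k&(abs(s*1e3-a)<3)).any()])
E
```

```text
scene 0.64 181 [(-20, np.float64(2.5)), (-15, np.float64(2.7)), (-10, np.float64(2.8)), (-5, np.float64(3.0)), (0, np.float64(2.4)), (5, np.float64(4.0)), (10, np.float64(5.9)), (15, np.float64(7.6)), (20, np.float64(7.5))]
side 0.73 225 [(-20, np.float64(3.2)), (-15, np.float64(3.2)), (-10, np.float64(3.3)), (-5, np.float64(3.1)), (0, np.float64(3.8)), (5, np.float64(4.7)), (10, np.float64(6.3)), (15, np.float64(7.5)), (20, np.float64(7.7))]
tcp [0.6132 0.1953 0.1817] yaw 89.07 zax [-0.001 -0.002 -1.   ] F [ 0.71 -0.37  0.12] op 0.523 t 6.05
rel mm [ 609.8 -204.9  182.7] turn None
scene init [(-20, np.float64(7.7)), (-15, np.float64(7.4)), (-10, np.float64(6.4)), (-5, np.float64(4.4)), (0, np.float64(2.9)), (5, np.float64(2.9)), (10, np.float64(2.6)), (15, np.float64(3.2)), (20, np.float64(2.9))]
side init [(-20, np.float64(7.3)), (-15, np.float64(7.2)), (-10, np.float64(5.3)), (-5, np.float64(4.7)), (0, np.float64(3.1)), (5, np.float64(3.3)), (10, np.float64(2.4)), (15, np.float64(3.3)), (20, np.float64(2.6))]
```

View pics/scene_r2.png

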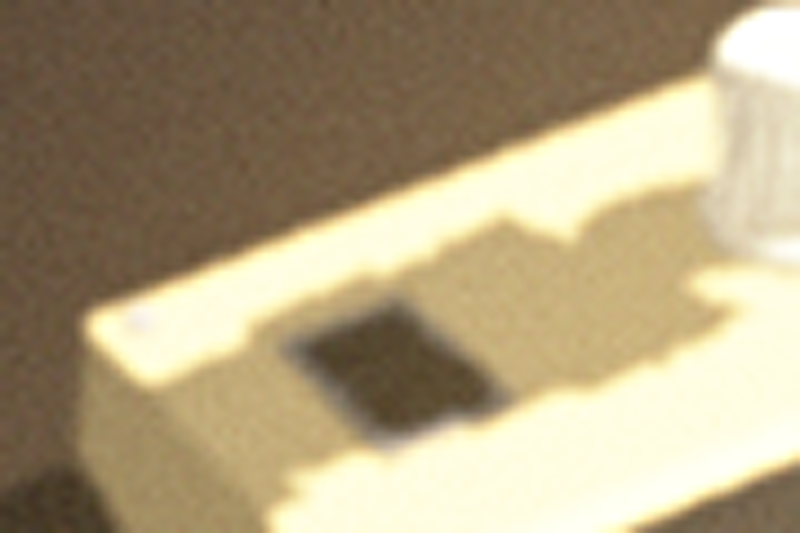

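View pics/side_r2.png

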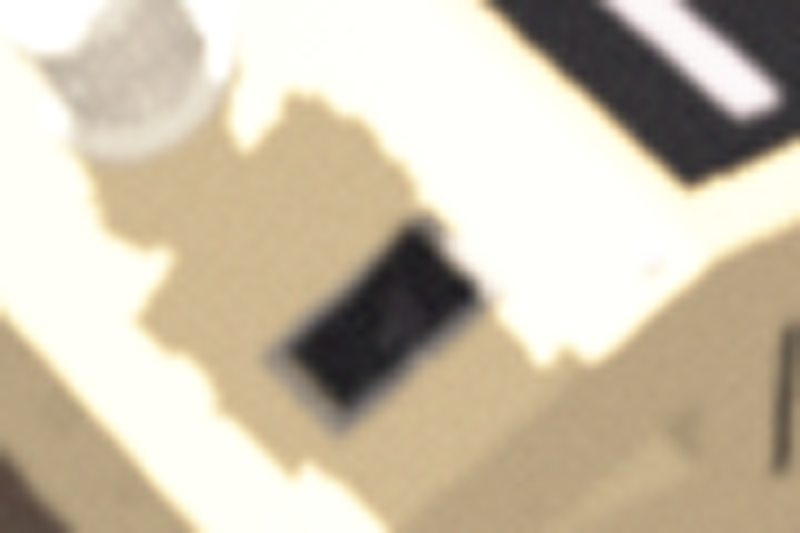

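Both views now show the rocker mirrored: the lower half is flat at about 3 mm and the upper half is raised. Next is the cap. The tool stays vertical, so I'll ratchet in strokes of about ±25° around the jaw-along-y direction.

```bash
python3 -c "
from h import *
print(capmid+.0066*ns-[0,0,.019])
rel(capmid+.0066*ns-[0,0,.019],64.2)"
```

```text
[0.62459528 0.2006896  0.0958138 ]
tcp [0.6132 0.1953 0.1817] yaw 89.07 zax [-0.001 -0.002 -1.   ] F [ 0.71 -0.37  0.12] op 0.523 t 6.05
rel mm [-11.4   5.8  85.9] turn 0.434
rel after turn [-7.9  9.8 85.9]
```

Emit:
{"name": "send_rows", "arguments": {
  "force": 30,
  "series": [
    {"dx": -11.4, "dy": 5.5, "dz": 0, "turn": 0, "grip": 1},
    {"dx": 0, "dy": 0, "dz": 0, "turn": 0.145, "grip": 1},
    {"dx": 0, "dy": 0, "dz": 0, "turn": 0.145, "grip": 1},
    {"dx": 0, "dy": 0, "dz": 0, "turn": 0.145, "grip": 1},
    {"dx": 0, "dy": 0, "dz": 10, "turn": 0, "grip": 1},
    {"dx": 0, "dy": 0, "dz": 20, "turn": 0, "grip": 1},
    {"dx": 0, "dy": 0, "dz": 10, "turn": 0, "grip": 1},
    {"dx": 0, "dy": 0, "dz": 0, "turn": 0, "grip": 1}
  ]
}}

```text
clock: 6.85
tool_pos: [0.6233, 0.2017, 0.1401]
eef_rot: [0.222, 0.975, -0.001, -0.002]
contact_force: [-0.5, 0.2, -0.1]
opening: 1.0
```

```bash
python3 -c "
from h import *
rel(capmid+.0066*ns-[0,0,.019],64.2)
p=snapshot('wrist');cv2.imwrite('pics/w1.png',p['img'][:,:,::-1])
"; python3 look.py g1 '{"scene":(350,120,470,210)}'
```

```text
tcp [0.6233 0.2017 0.1401] yaw 64.37 zax [-0.004 -0.002 -1.   ] F [-0.5   0.18 -0.08] op 1.0 t 6.85
rel mm [-1.8 -0.2 44.3] turn 0.003
rel after turn [-1.6 -0.3 44.3]
tcp [0.6247 0.2026 0.1423] yaw 64.33 zax [-0.  0. -1.] F [0.85 0.46 0.16] op 0.997 t 6.95
rel mm [ 475.2 -453.2  142.5] turn None
```

View pics/w1.png

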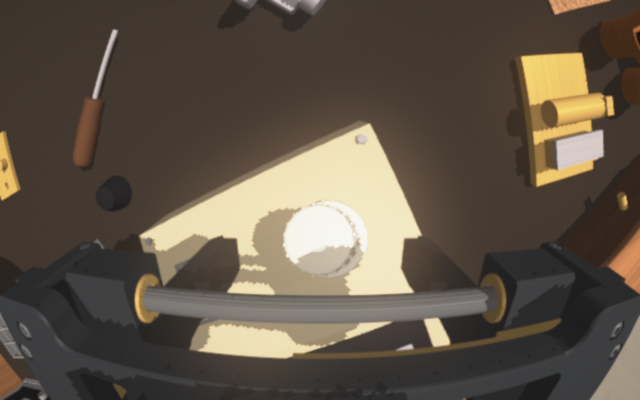

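View pics/scene_g1.png

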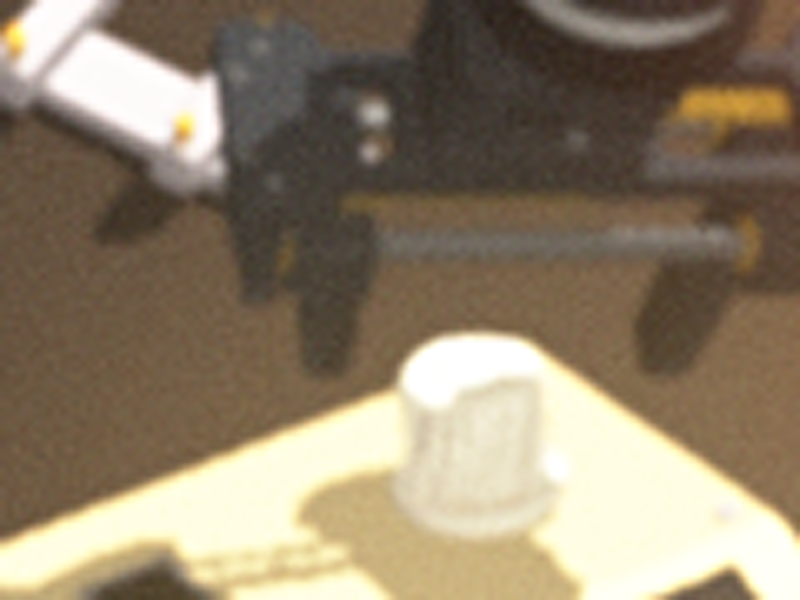

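The wrist view has the cap centred between the fingers at (325,240). I'll descend and close.

Emit:
{"name": "send_rows", "arguments": {
  "force": 30,
  "series": [
    {"dx": -0.8, "dy": -1.6, "dz": 16, "turn": 0, "grip": 1},
    {"dx": 0, "dy": 0, "dz": 16, "turn": 0, "grip": 1},
    {"dx": 0, "dy": 0, "dz": 14, "turn": 0, "grip": 1},
    {"dx": 0, "dy": 0, "dz": 0, "turn": 0, "grip": 1},
    {"dx": 0, "dy": 0, "dz": 0, "turn": 0, "grip": 0},
    {"dx": 0, "dy": 0, "dz": 0, "turn": 0, "grip": 0},
    {"dx": 0, "dy": 0, "dz": 0, "turn": 0, "grip": 0},
    {"dx": 0, "dy": 0, "dz": 0, "turn": 0, "grip": 0}
  ]
}}

```text
clock: 7.75
tool_pos: [0.6249, 0.2016, 0.0966]
eef_rot: [0.222, 0.975, 0.001, 0.0]
contact_force: [1.3, 3.3, -0.2]
opening: 0.664
```

```bash
python3 -c "
from h import *
rel(capmid+.0066*ns-[0,0,.019],64.2);print(get_state()['moment'])"
```

```text
tcp [0.6249 0.2016 0.0966] yaw 64.3 zax [ 0.001  0.001 -1.   ] F [ 1.26  3.28 -0.24] op 0.664 t 7.75
rel mm [-0.1 -0.9  0.8] turn 0.002
rel after turn [-0.1 -0.9  0.8]
[ 0.69007964 -0.31929355  0.00456846]
```

Emit:
{"name": "send_rows", "arguments": {
  "series": [
    {"dx": 0, "dy": 0, "dz": 0, "turn": 0, "grip": 0},
    {"dx": 0, "dy": 0, "dz": 0, "turn": 0, "grip": 0},
    {"dx": 0, "dy": 0, "dz": 0, "turn": 0, "grip": 0}
  ]
}}

```text
clock: 8.05
tool_pos: [0.6249, 0.2023, 0.097]
eef_rot: [0.222, 0.975, 0.001, 0.0]
contact_force: [-1.0, 3.2, 3.7]
opening: 0.511
```

```bash
python3 -c "
from h import *
rel(capmid+.0066*ns-[0,0,.019],64.2);print(get_state()['moment'])"
```

```text
tcp [0.6249 0.2023 0.097 ] yaw 64.33 zax [ 0.001  0.002 -1.   ] F [-1.    3.16  3.69] op 0.511 t 8.05
rel mm [-0.4 -1.6  1.2] turn 0.002
rel after turn [-0.4 -1.6  1.2]
[ 0.71549754 -0.05778223  0.11811737]
```

Emit:
{"name": "send_rows", "arguments": {
  "series": [
    {"dx": 0, "dy": 0, "dz": 0, "turn": -0.12, "grip": 0},
    {"dx": 0, "dy": 0, "dz": 0, "turn": -0.12, "grip": 0},
    {"dx": 0, "dy": 0, "dz": 0, "turn": -0.12, "grip": 0},
    {"dx": 0, "dy": 0, "dz": 0, "turn": -0.12, "grip": 0}
  ]
}}

```text
clock: 8.45
tool_pos: [0.6248, 0.1989, 0.0963]
eef_rot: [-0.017, 1.0, -0.002, -0.0]
contact_force: [-1.2, -2.5, 2.0]
opening: 0.478
```

```bash
python3 -c "
from h import *
rel(capmid+.0066*ns-[0,0,.019],114.2);print(get_state()['moment'])
p=snapshot('wrist');cv2.imwrite('pics/w2.png',p['img'][:,:,::-1])"
```

```text
tcp [0.6248 0.1989 0.0963] yaw 91.92 zax [-0.    -0.003 -1.   ] F [-1.22 -2.53  2.05] op 0.478 t 8.45
rel mm [0.1 1.8 0.5] turn -0.389
rel after turn [-0.6  1.7  0.5]
[-0.6375584   0.16023427 -0.56080831]
```

View pics/w2.png

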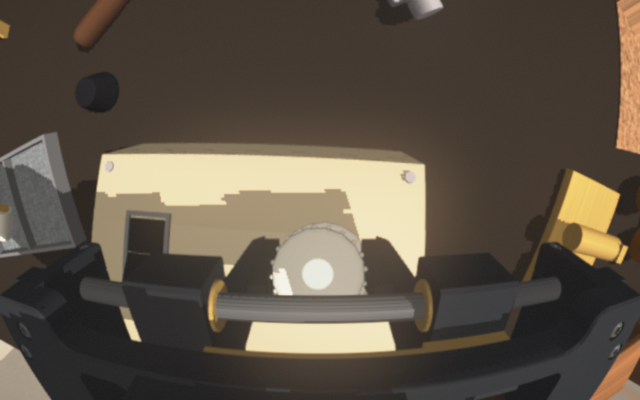

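Emit:
{"name": "send_rows", "arguments": {
  "series": [
    {"dx": 0, "dy": 0, "dz": 0, "turn": -0.13, "grip": 0},
    {"dx": 0, "dy": 0, "dz": 0, "turn": -0.13, "grip": 0},
    {"dx": 0, "dy": 0, "dz": 0, "turn": -0.13, "grip": 0},
    {"dx": 0, "dy": 0, "dz": 0, "turn": 0, "grip": 0}
  ]
}}

```text
clock: 8.9
tool_pos: [0.6253, 0.197, 0.0962]
eef_rot: [-0.206, 0.978, -0.002, -0.001]
contact_force: [1.6, -5.2, 3.6]
opening: 0.495
```

```bash
python3 -c "
from h import *
rel(capmid+.0066*ns-[0,0,.019],114.2);print(get_state()['moment'])
p=snapshot('wrist');cv2.imwrite('pics/w3.png',p['img'][180:320,220:420,::-1])"
python3 look.py s1 '{"scene":(350,120,470,210)}'
```

```text
tcp [0.6253 0.197  0.0962] yaw 113.82 zax [-0.001 -0.005 -1.   ] F [ 1.59 -5.25  3.63] op 0.495 t 8.9
rel mm [-0.9  3.7  0.4] turn -0.007
rel after turn [-0.9  3.7  0.4]
[-1.73330639 -0.41317487 -0.59318569]
tcp [0.6253 0.1969 0.0962] yaw 113.7 zax [-0.    -0.006 -1.   ] F [ 2.28 -6.85  2.75] op 0.49 t 9.0
rel mm [651.5  71.5  97.4] turn None
```

View pics/scene_s1.png

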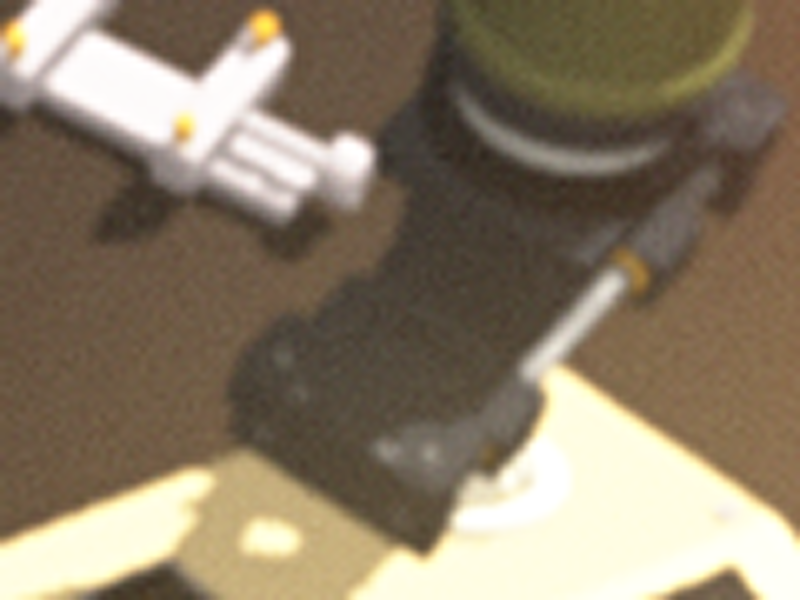

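Emit:
{"name": "send_rows", "arguments": {
  "series": [
    {"dx": 0, "dy": 0, "dz": 0, "turn": 0, "grip": 0.68},
    {"dx": 0, "dy": 0, "dz": 0, "turn": 0, "grip": 0.68},
    {"dx": 0, "dy": 0, "dz": 0, "turn": 0.12, "grip": 0.68},
    {"dx": 0, "dy": 0, "dz": 0, "turn": 0.15, "grip": 0.68},
    {"dx": 0, "dy": 0, "dz": 0, "turn": 0.15, "grip": 0.68},
    {"dx": 0, "dy": 0, "dz": 0, "turn": 0.15, "grip": 0.68},
    {"dx": 0, "dy": 0, "dz": 0, "turn": 0.15, "grip": 0.68},
    {"dx": 0, "dy": 0, "dz": 0, "turn": 0.15, "grip": 0.68}
  ]
}}

```text
clock: 9.8
tool_pos: [0.6244, 0.203, 0.0962]
eef_rot: [0.225, 0.974, 0.001, 0.0]
contact_force: [-0.6, 0.4, -0.1]
opening: 0.68
```

```bash
python3 -c "
from h import *
rel(capmid+.0077*ns-[0,0,.019],64.2);print(get_state()['moment'])
p=snapshot('wrist');cv2.imwrite('pics/w4.png',cv2.resize(p['img'][180:320,220:420,::-1],None,fx=4,fy=4))"
```

```text
tcp [0.6244 0.203  0.0962] yaw 63.96 zax [ 0.001  0.002 -1.   ] F [-0.59  0.44 -0.07] op 0.68 t 9.8
rel mm [-0.7 -2.2 -0.6] turn -0.004
rel after turn [-0.7 -2.2 -0.6]
[-0.00121544  0.02541962 -0.02076803]
```

View pics/w4.png

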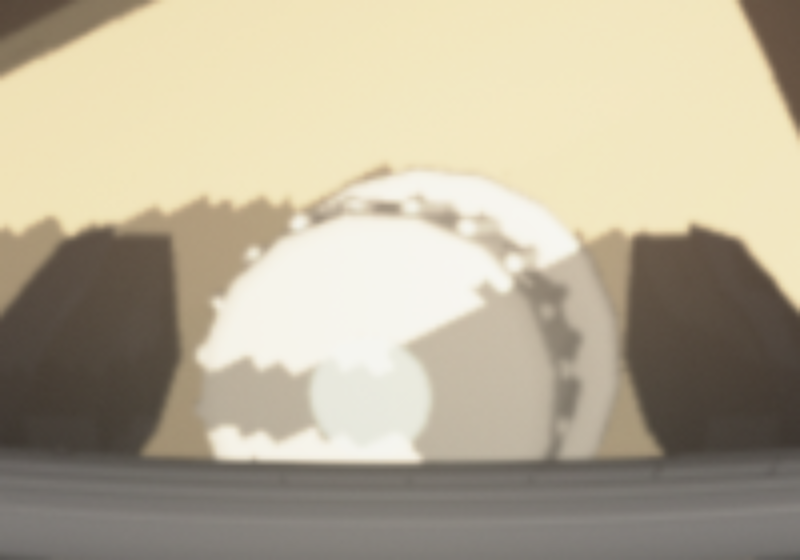

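The cap sits between the open fingers with its top centre at about (370,390) in this crop. I'll continue with whole ratchet cycles.

Emit:
{"name": "send_rows", "arguments": {
  "series": [
    {"dx": 0, "dy": -1.5, "dz": -0.5, "turn": 0, "grip": 0},
    {"dx": 0, "dy": 0, "dz": 0, "turn": 0, "grip": 0},
    {"dx": 0, "dy": 0, "dz": 0, "turn": 0, "grip": 0},
    {"dx": 0, "dy": 0, "dz": 0, "turn": -0.14, "grip": 0},
    {"dx": 0, "dy": 0, "dz": 0, "turn": -0.15, "grip": 0},
    {"dx": 0, "dy": 0, "dz": -0.5, "turn": -0.15, "grip": 0},
    {"dx": 0, "dy": 0, "dz": 0, "turn": -0.15, "grip": 0},
    {"dx": 0, "dy": 0, "dz": 0, "turn": -0.15, "grip": 0},
    {"dx": 0, "dy": 0, "dz": -0.5, "turn": -0.15, "grip": 0},
    {"dx": 0, "dy": 0, "dz": 0, "turn": 0, "grip": 0}
  ]
}}

```text
clock: 10.85
tool_pos: [0.624, 0.1953, 0.0976]
eef_rot: [-0.218, 0.976, -0.002, -0.001]
contact_force: [-1.9, -5.4, 3.2]
opening: 0.487
```

```bash
python3 -c "
from h import *
rel(capmid+.0088*ns-[0,0,.019],114.2);print(get_state()['moment'])"
```

```text
tcp [0.624  0.1953 0.0976] yaw 115.13 zax [-0.002 -0.005 -1.   ] F [-1.86 -5.35  3.16] op 0.487 t 10.85
rel mm [-2.   5.  -0.2] turn 0.016
rel after turn [-1.9  5.  -0.2]
[-1.74776645 -0.07054149 -0.51663989]
```

Emit:
{"name": "send_rows", "arguments": {
  "series": [
    {"dx": 0, "dy": 0, "dz": 0, "turn": 0, "grip": 0.68},
    {"dx": 0, "dy": 0, "dz": 0, "turn": 0, "grip": 0.68},
    {"dx": 0, "dy": 0, "dz": 0, "turn": 0.14, "grip": 0.68},
    {"dx": 0, "dy": 0, "dz": 0, "turn": 0.15, "grip": 0.68},
    {"dx": 0, "dy": 0, "dz": 0, "turn": 0.15, "grip": 0.68},
    {"dx": 0, "dy": 0, "dz": 0, "turn": 0.15, "grip": 0.68},
    {"dx": 0, "dy": 0, "dz": 0, "turn": 0.15, "grip": 0.68},
    {"dx": 0, "dy": 0, "dz": 0, "turn": 0.15, "grip": 0.68}
  ]
}}

```text
clock: 11.65
tool_pos: [0.6236, 0.2015, 0.0978]
eef_rot: [0.225, 0.974, 0.001, -0.0]
contact_force: [-0.3, -0.9, -0.3]
opening: 0.677
```

```bash
python3 -c "
from h import *
rel(capmid+.0088*ns-[0,0,.019],64.2);print(get_state()['moment'])
p=snapshot('wrist');cv2.imwrite('pics/w5.png',cv2.resize(p['img'][180:320,220:420,::-1],None,fx=4,fy=4))"
```

```text
tcp [0.6236 0.2015 0.0978] yaw 63.97 zax [ 0.     0.002 -1.   ] F [-0.27 -0.88 -0.32] op 0.677 t 11.65
rel mm [-0.4 -0.7  0. ] turn -0.004
rel after turn [-0.4 -0.7  0. ]
[-0.0053631   0.02905112 -0.04016894]
```

View pics/w5.png

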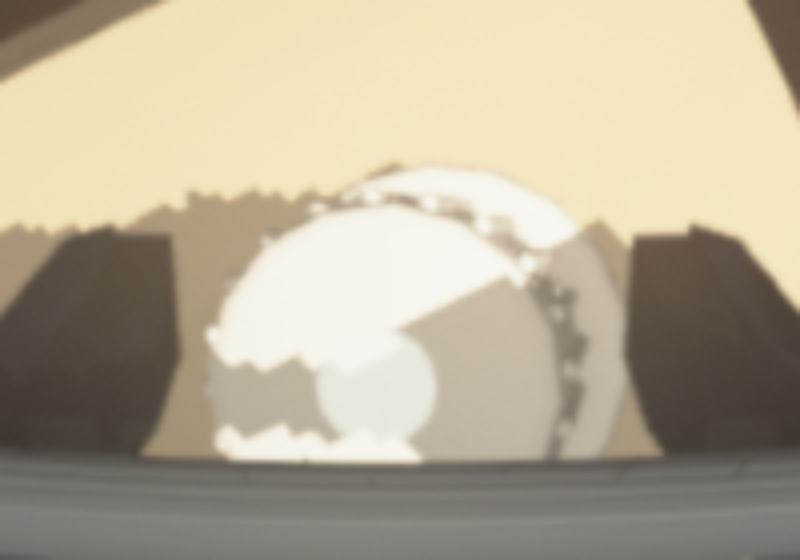

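```bash
cat >> h.py <<'E'
def wcloud(p):
    v,u=np.mgrid[0:400,0:640];F=f(p);a=u-p["cx"];b=v-p["cy"];r=np.hypot(a,b)+1e-9;th=r/F
    z=p["depth"];k=np.tan(th)*z/r
    return (np.stack([a*k,b*k,z],-1)-p["t"])@p["R"]
def rise():
    p=snapshot("wrist");C=wcloud(p);P=(C-foot);h=P@ns;s=P@xs;y=P@ys
    k=(p["depth"]>0)&(np.hypot(s,y)<.015)&(h>.03)
    print("cap top h mm",k.sum(),(np.median(h[k])*1e3).round(2))
    k=(p["depth"]>0)&(np.hypot(s,y)<.07)&(abs(h)<.004)&(np.hypot(s,y)>.03)
    print("panel h",k.sum(),(np.median(h[k])*1e3).round(2))
    return p
E
python3 -c "
from h import *
rise()"
```

```text
cap top h mm 10148 102.21
panel h 18687 0.83
```

```bash
sed -i 's/(h>.03)$/(h>.03)\&(h<.06)/' h.py; python3 -c "
from h import *
p=rise();cv2.imwrite('pics/w6.png',p['img'][180:320,220:420,::-1])"
```

```text
cap top h mm 2986 45.5
panel h 18740 0.83
```

Emit:
{"name": "send_rows", "arguments": {
  "force": 45,
  "series": [
    {"dx": 0, "dy": -0.7, "dz": 0, "turn": 0, "grip": 0},
    {"dx": 0, "dy": 0, "dz": 0, "turn": 0, "grip": 0},
    {"dx": 0, "dy": 0, "dz": 0, "turn": 0, "grip": 0},
    {"dx": 0, "dy": 0, "dz": 0, "turn": -0.14, "grip": 0},
    {"dx": 0, "dy": 0, "dz": 0, "turn": -0.15, "grip": 0},
    {"dx": 0, "dy": 0, "dz": 0, "turn": -0.15, "grip": 0},
    {"dx": 0, "dy": 0, "dz": 0, "turn": -0.15, "grip": 0},
    {"dx": 0, "dy": 0, "dz": 0, "turn": -0.15, "grip": 0},
    {"dx": 0, "dy": 0, "dz": -0.5, "turn": -0.15, "grip": 0},
    {"dx": 0, "dy": 0, "dz": 0, "turn": 0, "grip": 0.68},
    {"dx": 0, "dy": 0, "dz": 0, "turn": 0, "grip": 0.68},
    {"dx": 0, "dy": 0, "dz": 0, "turn": 0.14, "grip": 0.68},
    {"dx": 0, "dy": 0, "dz": 0, "turn": 0.15, "grip": 0.68},
    {"dx": 0, "dy": 0, "dz": 0, "turn": 0.15, "grip": 0.68},
    {"dx": 0, "dy": 0, "dz": 0, "turn": 0.15, "grip": 0.68},
    {"dx": 0, "dy": 0, "dz": 0, "turn": 0.15, "grip": 0.68},
    {"dx": 0, "dy": 0, "dz": 0, "turn": 0.15, "grip": 0.68},
    {"dx": 0, "dy": 0, "dz": 0, "turn": 0, "grip": 0.68}
  ]
}}

```text
clock: 13.6
tool_pos: [0.6226, 0.2001, 0.0983]
eef_rot: [0.223, 0.975, -0.0, -0.0]
contact_force: [1.0, -0.7, 0.9]
opening: 0.677
```

```bash
python3 -c "
from h import *
rel(capmid+.009*ns-[0,0,.019],64.2)
p=rise();cv2.imwrite('pics/w7.png',cv2.resize(p['img'][180:320,220:420,::-1],None,fx=4,fy=4))"
```

```text
tcp [0.6226 0.2001 0.0983] yaw 64.25 zax [-0.001 -0.    -1.   ] F [ 0.96 -0.65  0.92] op 0.677 t 13.6
rel mm [-0.6  1.   0.3] turn 0.001
rel after turn [-0.6  1.   0.3]
cap top h mm 2983 46.91
panel h 18486 0.82
```

View pics/w7.png

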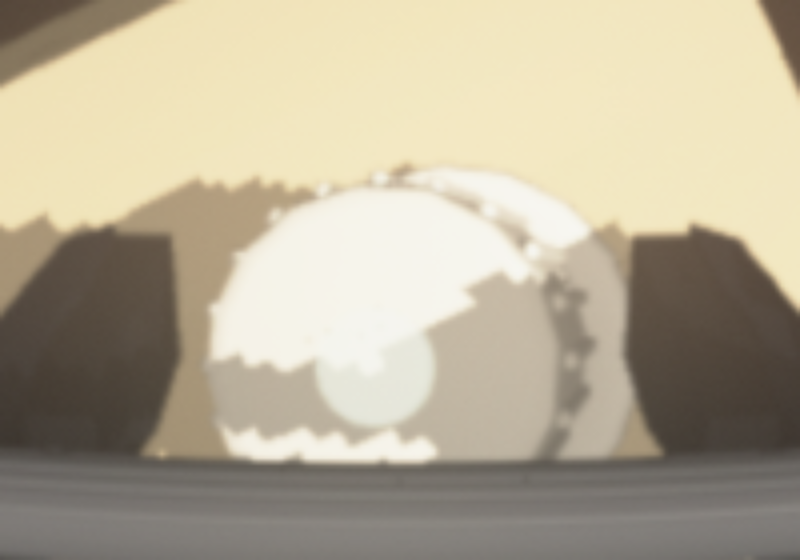

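The cap top rose 1.4 mm in that stroke, so it works.

Emit:
{"name": "send_rows", "arguments": {
  "series": [
    {"dx": 0, "dy": 0.7, "dz": -0.5, "turn": 0, "grip": 0},
    {"dx": 0, "dy": 0, "dz": 0, "turn": 0, "grip": 0},
    {"dx": 0, "dy": 0, "dz": 0, "turn": 0, "grip": 0},
    {"dx": 0, "dy": 0, "dz": 0, "turn": -0.14, "grip": 0},
    {"dx": 0, "dy": 0, "dz": 0, "turn": -0.15, "grip": 0},
    {"dx": 0, "dy": 0, "dz": 0, "turn": -0.15, "grip": 0},
    {"dx": 0, "dy": 0, "dz": -0.5, "turn": -0.15, "grip": 0},
    {"dx": 0, "dy": 0, "dz": 0, "turn": -0.15, "grip": 0},
    {"dx": 0, "dy": 0, "dz": -0.5, "turn": -0.15, "grip": 0},
    {"dx": 0, "dy": 0, "dz": 0, "turn": 0, "grip": 0.68},
    {"dx": 0, "dy": 0, "dz": 0, "turn": 0, "grip": 0.68},
    {"dx": 0, "dy": 0, "dz": 0, "turn": 0.14, "grip": 0.68},
    {"dx": 0, "dy": 0, "dz": 0, "turn": 0.15, "grip": 0.68},
    {"dx": 0, "dy": 0, "dz": 0, "turn": 0.15, "grip": 0.68},
    {"dx": 0, "dy": 0, "dz": 0, "turn": 0.15, "grip": 0.68},
    {"dx": 0, "dy": 0, "dz": 0, "turn": 0.15, "grip": 0.68},
    {"dx": 0, "dy": 0, "dz": 0, "turn": 0.15, "grip": 0.68},
    {"dx": 0, "dy": 0, "dz": 0, "turn": 0, "grip": 0.68}
  ]
}}

```text
clock: 15.45
tool_pos: [0.6233, 0.2012, 0.0998]
eef_rot: [0.223, 0.975, 0.0, -0.0]
contact_force: [0.6, -0.5, -0.6]
opening: 0.678
```

```bash
python3 -c "
from h import *
rel(capmid+.0105*ns-[0,0,.019],64.2)
p=rise()"
```

```text
tcp [0.6233 0.2012 0.0998] yaw 64.26 zax [-0.  0. -1.] F [ 0.64 -0.52 -0.63] op 0.678 t 15.45
rel mm [ 0.1 -0.6  0.5] turn 0.001
rel after turn [ 0.1 -0.6  0.5]
cap top h mm 3068 47.62
panel h 18379 0.82
```

Emit:
{"name": "send_rows", "arguments": {
  "series": [
    {"dx": 0.3, "dy": 0, "dz": -0.5, "turn": 0, "grip": 0},
    {"dx": 0, "dy": 0, "dz": 0, "turn": 0, "grip": 0},
    {"dx": 0, "dy": 0, "dz": 0, "turn": 0, "grip": 0},
    {"dx": 0, "dy": 0, "dz": 0, "turn": -0.14, "grip": 0},
    {"dx": 0, "dy": 0, "dz": 0, "turn": -0.15, "grip": 0},
    {"dx": 0, "dy": 0, "dz": 0, "turn": -0.15, "grip": 0},
    {"dx": 0, "dy": 0, "dz": -0.5, "turn": -0.15, "grip": 0},
    {"dx": 0, "dy": 0, "dz": 0, "turn": -0.15, "grip": 0},
    {"dx": 0, "dy": 0, "dz": -0.5, "turn": -0.15, "grip": 0},
    {"dx": 0, "dy": 0, "dz": 0, "turn": 0, "grip": 0.68},
    {"dx": 0, "dy": 0, "dz": 0, "turn": 0, "grip": 0.68},
    {"dx": 0, "dy": 0, "dz": 0, "turn": 0.14, "grip": 0.68},
    {"dx": 0, "dy": 0, "dz": 0, "turn": 0.15, "grip": 0.68},
    {"dx": 0, "dy": 0, "dz": 0, "turn": 0.15, "grip": 0.68},
    {"dx": 0, "dy": 0, "dz": 0, "turn": 0.15, "grip": 0.68},
    {"dx": 0, "dy": 0, "dz": 0, "turn": 0.15, "grip": 0.68},
    {"dx": 0, "dy": 0, "dz": 0, "turn": 0.15, "grip": 0.68},
    {"dx": 0, "dy": 0, "dz": 0, "turn": 0, "grip": 0.68}
  ]
}}

```text
clock: 17.3
tool_pos: [0.6233, 0.201, 0.1013]
eef_rot: [0.222, 0.975, 0.0, -0.0]
contact_force: [1.4, 0.0, -0.1]
opening: 0.684
```

```bash
python3 -c "
from h import *
rel(capmid+.0115*ns-[0,0,.019],64.2)
p=rise();cv2.imwrite('pics/w8.png',cv2.resize(p['img'][180:320,220:420,::-1],None,fx=4,fy=4))"
```

```text
tcp [0.6233 0.201  0.1013] yaw 64.3 zax [-0.  0. -1.] F [ 1.42  0.04 -0.14] op 0.684 t 17.3
rel mm [ 0.6 -0.6  1.1] turn 0.002
rel after turn [ 0.6 -0.6  1.1]
cap top h mm 3116 48.77
panel h 17956 0.82
```

View pics/w8.png

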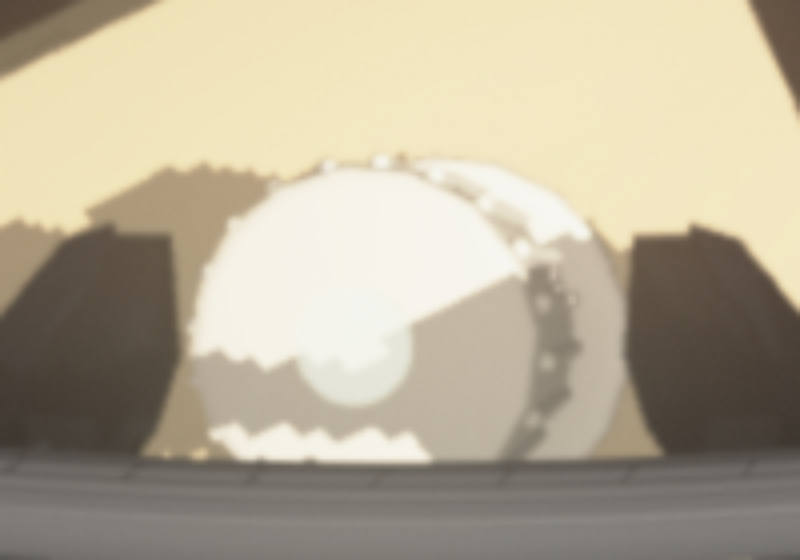

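Emit:
{"name": "send_rows", "arguments": {
  "series": [
    {"dx": 0.5, "dy": -0.6, "dz": 0, "turn": 0, "grip": 0},
    {"dx": 0, "dy": 0, "dz": 0, "turn": 0, "grip": 0},
    {"dx": 0, "dy": 0, "dz": 0, "turn": 0, "grip": 0},
    {"dx": 0, "dy": 0, "dz": 0, "turn": -0.14, "grip": 0},
    {"dx": 0, "dy": 0, "dz": 0, "turn": -0.15, "grip": 0},
    {"dx": 0, "dy": 0, "dz": 0, "turn": -0.15, "grip": 0},
    {"dx": 0, "dy": 0, "dz": -0.5, "turn": -0.15, "grip": 0},
    {"dx": 0, "dy": 0, "dz": 0, "turn": -0.15, "grip": 0},
    {"dx": 0, "dy": 0, "dz": -0.5, "turn": -0.15, "grip": 0},
    {"dx": 0, "dy": 0, "dz": 0, "turn": 0, "grip": 0.68},
    {"dx": 0, "dy": 0, "dz": 0, "turn": 0, "grip": 0.68},
    {"dx": 0, "dy": 0, "dz": 0, "turn": 0.14, "grip": 0.68},
    {"dx": 0, "dy": 0, "dz": 0, "turn": 0.15, "grip": 0.68},
    {"dx": 0, "dy": 0, "dz": 0, "turn": 0.15, "grip": 0.68},
    {"dx": 0, "dy": 0, "dz": 0, "turn": 0.15, "grip": 0.68},
    {"dx": 0, "dy": 0, "dz": 0, "turn": 0.15, "grip": 0.68},
    {"dx": 0, "dy": 0, "dz": 0, "turn": 0.15, "grip": 0.68},
    {"dx": 0, "dy": 0, "dz": 0, "turn": 0, "grip": 0.68}
  ]
}}

```text
clock: 19.15
tool_pos: [0.6226, 0.2008, 0.1024]
eef_rot: [0.222, 0.975, 0.0, -0.0]
contact_force: [-0.0, 0.5, 0.1]
opening: 0.683
```

```bash
python3 -c "
from h import *
rel(capmid+.0115*ns-[0,0,.019],64.2)
p=rise();cv2.imwrite('pics/w9.png',cv2.resize(p['img'][180:320,220:420,::-1],None,fx=4,fy=4))"
```

```text
tcp [0.6226 0.2008 0.1024] yaw 64.31 zax [-0.  0. -1.] F [-0.04  0.55  0.12] op 0.683 t 19.15
rel mm [ 0.  -0.1  2.1] turn 0.002
rel after turn [ 0.  -0.1  2.1]
cap top h mm 3096 48.6
panel h 18165 0.82
```

View pics/w9.png

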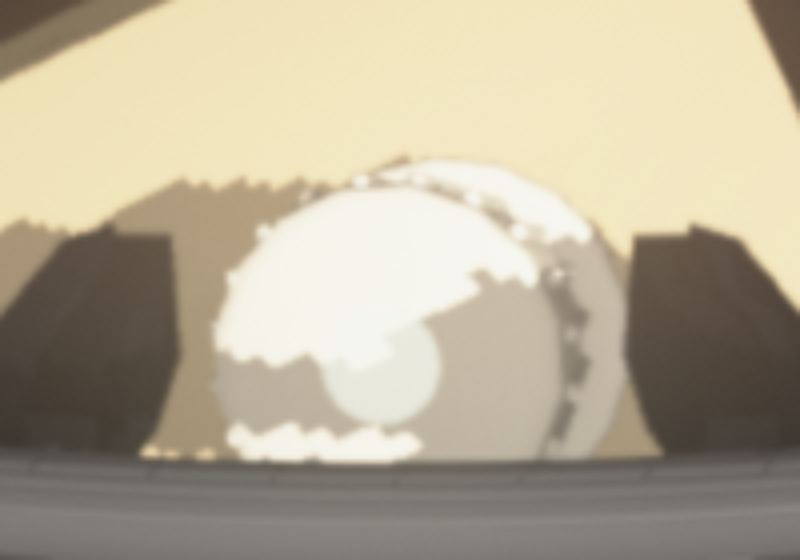

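Emit:
{"name": "send_rows", "arguments": {
  "series": [
    {"dx": 0, "dy": 0, "dz": 0.5, "turn": 0, "grip": 0},
    {"dx": 0, "dy": 0, "dz": 0, "turn": 0, "grip": 0},
    {"dx": 0, "dy": 0, "dz": 0, "turn": 0, "grip": 0},
    {"dx": 0, "dy": 0, "dz": 0, "turn": -0.14, "grip": 0},
    {"dx": 0, "dy": 0, "dz": 0, "turn": -0.15, "grip": 0},
    {"dx": 0, "dy": 0, "dz": 0, "turn": -0.15, "grip": 0},
    {"dx": 0, "dy": 0, "dz": -0.5, "turn": -0.15, "grip": 0},
    {"dx": 0, "dy": 0, "dz": 0, "turn": -0.15, "grip": 0},
    {"dx": 0, "dy": 0, "dz": -0.5, "turn": -0.15, "grip": 0},
    {"dx": 0, "dy": 0, "dz": 0, "turn": 0, "grip": 0.68},
    {"dx": 0, "dy": 0, "dz": 0, "turn": 0, "grip": 0.68},
    {"dx": 0, "dy": 0, "dz": 0, "turn": 0.14, "grip": 0.68},
    {"dx": 0, "dy": 0, "dz": 0, "turn": 0.15, "grip": 0.68},
    {"dx": 0, "dy": 0, "dz": 0, "turn": 0.15, "grip": 0.68},
    {"dx": 0, "dy": 0, "dz": 0, "turn": 0.15, "grip": 0.68},
    {"dx": 0, "dy": 0, "dz": 0, "turn": 0.15, "grip": 0.68},
    {"dx": 0, "dy": 0, "dz": 0, "turn": 0.15, "grip": 0.68},
    {"dx": 0, "dy": 0, "dz": 0, "turn": 0, "grip": 0.68}
  ]
}}

```text
clock: 21.0
tool_pos: [0.6225, 0.2006, 0.1028]
eef_rot: [0.222, 0.975, -0.0, -0.0]
contact_force: [0.6, -0.3, 0.3]
opening: 0.68
```

```bash
python3 -c "
from h import *
rel(capmid+.0115*ns-[0,0,.019],64.2)
p=rise();cv2.imwrite('pics/w10.png',cv2.resize(p['img'][180:320,220:420,::-1],None,fx=4,fy=4))"
```

```text
tcp [0.6225 0.2006 0.1028] yaw 64.3 zax [-0. -0. -1.] F [ 0.57 -0.33  0.32] op 0.68 t 21.0
rel mm [-0.   0.1  2.5] turn 0.002
rel after turn [-0.   0.1  2.5]
cap top h mm 3132 49.24
panel h 18159 0.83
```

Emit:
{"name": "send_rows", "arguments": {
  "series": [
    {"dx": 0, "dy": 0, "dz": 0, "turn": 0, "grip": 0},
    {"dx": 0, "dy": 0, "dz": 0, "turn": 0, "grip": 0},
    {"dx": 0, "dy": 0, "dz": 0, "turn": 0, "grip": 0},
    {"dx": 0, "dy": 0, "dz": 0, "turn": -0.14, "grip": 0},
    {"dx": 0, "dy": 0, "dz": 0, "turn": -0.15, "grip": 0},
    {"dx": 0, "dy": 0, "dz": 0, "turn": -0.15, "grip": 0},
    {"dx": 0, "dy": 0, "dz": -0.5, "turn": -0.15, "grip": 0},
    {"dx": 0, "dy": 0, "dz": 0, "turn": -0.15, "grip": 0},
    {"dx": 0, "dy": 0, "dz": 0, "turn": -0.15, "grip": 0},
    {"dx": 0, "dy": 0, "dz": 0, "turn": 0, "grip": 0.68},
    {"dx": 0, "dy": 0, "dz": 0, "turn": 0, "grip": 0.68},
    {"dx": 0, "dy": 0, "dz": 0, "turn": 0.14, "grip": 0.68},
    {"dx": 0, "dy": 0, "dz": 0, "turn": 0.15, "grip": 0.68},
    {"dx": 0, "dy": 0, "dz": 0, "turn": 0.15, "grip": 0.68},
    {"dx": 0, "dy": 0, "dz": 0, "turn": 0.15, "grip": 0.68},
    {"dx": 0, "dy": 0, "dz": 0, "turn": 0.15, "grip": 0.68},
    {"dx": 0, "dy": 0, "dz": 0, "turn": 0.15, "grip": 0.68},
    {"dx": 0, "dy": 0, "dz": 0, "turn": 0, "grip": 0.68}
  ]
}}

```text
clock: 22.85
tool_pos: [0.6224, 0.2007, 0.1033]
eef_rot: [0.222, 0.975, -0.0, -0.0]
contact_force: [0.8, 0.5, 0.6]
opening: 0.681
```

```bash
python3 -c "
from h import *
rel(capmid+.0115*ns-[0,0,.019],64.2)
p=rise();cv2.imwrite('pics/w11.png',cv2.resize(p['img'][180:320,220:420,::-1],None,fx=4,fy=4))"
```

```text
tcp [0.6224 0.2007 0.1033] yaw 64.3 zax [-0.  0. -1.] F [0.83 0.54 0.64] op 0.681 t 22.85
rel mm [-0.1  0.   3. ] turn 0.002
rel after turn [-0.1  0.   3. ]
cap top h mm 3129 50.55
panel h 17843 0.83
```

View pics/w11.png

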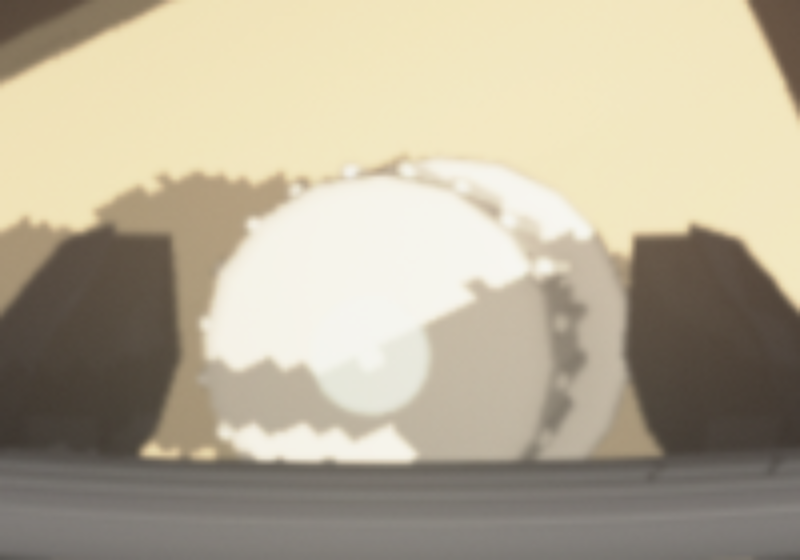

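Emit:
{"name": "send_rows", "arguments": {
  "series": [
    {"dx": 0, "dy": 0, "dz": 0, "turn": 0, "grip": 0},
    {"dx": 0, "dy": 0, "dz": 0, "turn": 0, "grip": 0},
    {"dx": 0, "dy": 0, "dz": 0, "turn": 0, "grip": 0},
    {"dx": 0, "dy": 0, "dz": 0, "turn": -0.14, "grip": 0},
    {"dx": 0, "dy": 0, "dz": 0, "turn": -0.15, "grip": 0},
    {"dx": 0, "dy": 0, "dz": 0, "turn": -0.15, "grip": 0},
    {"dx": 0, "dy": 0, "dz": -0.5, "turn": -0.15, "grip": 0},
    {"dx": 0, "dy": 0, "dz": 0, "turn": -0.15, "grip": 0},
    {"dx": 0, "dy": 0, "dz": 0, "turn": -0.15, "grip": 0},
    {"dx": 0, "dy": 0, "dz": 0, "turn": 0, "grip": 0.68},
    {"dx": 0, "dy": 0, "dz": 0, "turn": 0, "grip": 0.68},
    {"dx": 0, "dy": 0, "dz": 0, "turn": 0.145, "grip": 0.68},
    {"dx": 0, "dy": 0, "dz": 0, "turn": 0.145, "grip": 0.68},
    {"dx": 0, "dy": 0, "dz": 0, "turn": 0.145, "grip": 0.68},
    {"dx": 0, "dy": 0, "dz": 0, "turn": 0, "grip": 0.68}
  ]
}}

```text
clock: 24.4
tool_pos: [0.6225, 0.2006, 0.1038]
eef_rot: [-0.003, 1.0, 0.0, -0.0]
contact_force: [0.4, 0.5, -0.2]
opening: 0.684
```

```bash
python3 -c "
from h import *
rel(capmid+.0115*ns-[0,0,.019],89.2)
p=rise();cv2.imwrite('pics/w12.png',cv2.resize(p['img'][180:320,220:420,::-1],None,fx=4,fy=4))"
```

```text
tcp [0.6225 0.2006 0.1038] yaw 90.37 zax [-0.  0. -1.] F [ 0.42  0.5  -0.22] op 0.684 t 24.4
rel mm [-0.   0.1  3.6] turn 0.02
rel after turn [0.  0.1 3.6]
cap top h mm 3332 50.98
panel h 18735 0.82
```

View pics/w12.png

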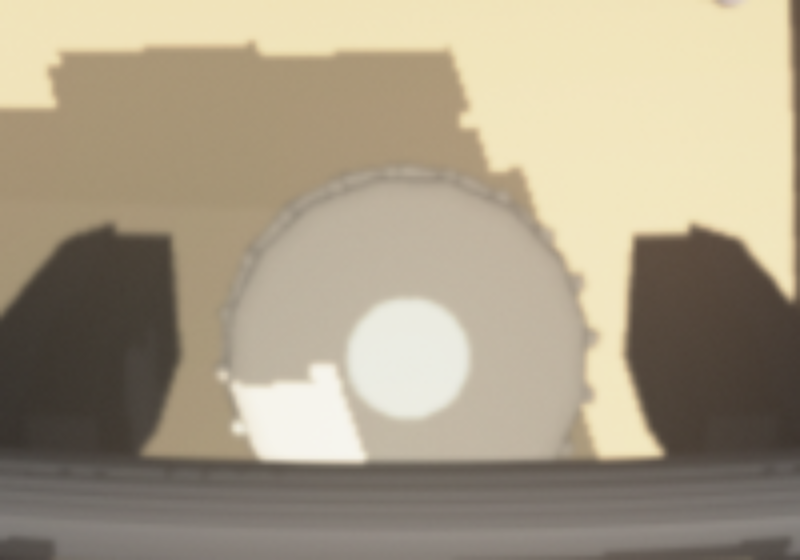

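Emit:
{"name": "send_rows", "arguments": {
  "series": [
    {"dx": -1.2, "dy": 0.1, "dz": 3, "turn": 0.02, "grip": 0.68},
    {"dx": 0, "dy": 0, "dz": 0, "turn": 0, "grip": 0},
    {"dx": 0, "dy": 0, "dz": 0, "turn": 0, "grip": 0},
    {"dx": 0, "dy": 0, "dz": 0, "turn": 0, "grip": 0},
    {"dx": 0, "dy": 0, "dz": 0, "turn": 0, "grip": 0},
    {"dx": 0.85, "dy": 0, "dz": -1.8, "turn": 0, "grip": 0},
    {"dx": 0.85, "dy": 0, "dz": -1.8, "turn": 0, "grip": 0},
    {"dx": 0, "dy": 0, "dz": 0, "turn": 0, "grip": 0}
  ]
}}

```text
clock: 25.25
tool_pos: [0.6227, 0.1996, 0.105]
eef_rot: [0.007, 1.0, 0.0, 0.0]
contact_force: [0.6, 0.1, -0.0]
opening: 0.479
```

```bash
python3 -c "
from h import *
rel(capmid+.0115*ns-[0,0,.019],89.2)
print(get_state()['moment'])
p=rise()"
```

```text
tcp [0.6227 0.1996 0.105 ] yaw 89.21 zax [ 0.001  0.    -1.   ] F [ 0.62  0.06 -0.04] op 0.479 t 25.25
rel mm [0.2 1.1 4.7] turn 0.0
rel after turn [0.2 1.1 4.7]
[ 0.14013379 -0.15469262  0.00473095]
cap top h mm 3519 55.48
panel h 17818 0.83
```

The cap top went up 4.5 mm with no resistance, so it's free. I'll pull it out along the axis.

Emit:
{"name": "send_rows", "arguments": {
  "series": [
    {"dx": 1.7, "dy": 0, "dz": -3.6, "turn": 0, "grip": 0},
    {"dx": 2.55, "dy": 0, "dz": -5.4, "turn": 0, "grip": 0},
    {"dx": 2.55, "dy": 0, "dz": -5.4, "turn": 0, "grip": 0},
    {"dx": 2.55, "dy": 0, "dz": -5.4, "turn": 0, "grip": 0},
    {"dx": 2.55, "dy": 0, "dz": -5.4, "turn": 0, "grip": 0},
    {"dx": 2.55, "dy": 0, "dz": -5.4, "turn": 0, "grip": 0},
    {"dx": 2.55, "dy": 0, "dz": -5.4, "turn": 0, "grip": 0},
    {"dx": 2.55, "dy": 0, "dz": -5.4, "turn": 0, "grip": 0},
    {"dx": 0, "dy": 0, "dz": -10, "turn": 0, "grip": 0},
    {"dx": 0, "dy": 0, "dz": -25, "turn": 0, "grip": 0},
    {"dx": 0, "dy": 0, "dz": -15, "turn": 0, "grip": 0},
    {"dx": 0, "dy": 0, "dz": 0, "turn": 0, "grip": 0}
  ]
}}

```text
clock: 26.5
tool_pos: [0.6045, 0.2008, 0.1988]
eef_rot: [0.007, 1.0, 0.001, 0.002]
contact_force: [0.8, 0.3, -1.5]
opening: 0.48
```

```bash
python3 look.py l1 '{"scene":(340,80,480,200),"side":(220,40,380,160)}'
```

```text
tcp [0.6029 0.1998 0.1961] yaw 89.2 zax [ 0. -0. -1.] F [-0.06 -0.61 -1.31] op 0.477 t 26.6
rel mm [ 600.1 -208.2  195.9] turn None
```

View pics/scene_l1.png

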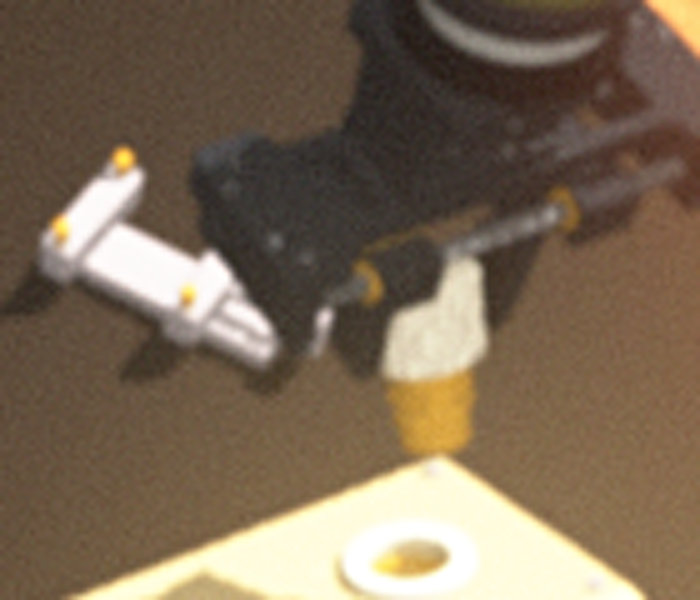

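View pics/side_l1.png

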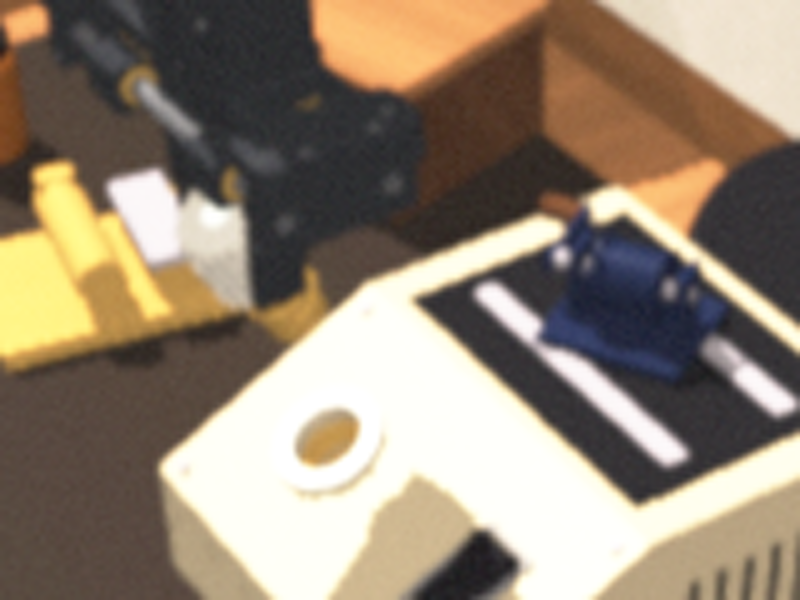

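The cap is clear of the socket and tilted about 25° in the jaws. I'll carry it over the tray's empty half and measure its tilt there, along with the tray centre.

```bash
python3 -c "
from h import *
for n in ['scene','side']:
    d=np.load(n+'0.npz');C=d['C'];tr=np.load(f'm_{n}_tray.npy')&(d['depth']>0);W=C[tr]
    a=np.radians(11.65);ex=np.array([np.cos(a),np.sin(a)]);ey=np.array([-ex[1],ex[0]])
    L=(W[:,:2]-[.638,-.162]);l=np.stack([L@ex,L@ey],1)
    k=W[:,2]>.014
    print(n,np.percentile(l[k],[1,99],axis=0).round(4),'divider',np.median(l[k&(abs(l[:,1])<.02)&(abs(l[:,0])<.045)],0))
    c=np.array([.638,-.162])+.049*ey;print(c)
    im=d['img'][:,:,::-1].copy()
    for q in [(0,0),(.056,.047),(-.056,.047),(.056,-.047),(-.056,-.047)]:
        X=np.array([*(c+q[0]*ex+q[1]*ey),.004]);u=proj(d,X);cv2.circle(im,tuple(int(x) for x in u.round()),2,(0,0,255),-1)
    cv2.imwrite(f'pics/t_{n}.png',im[180:350] if n=='side' else im[200:350])
rel([.600,-.114,.18],89.2)
"
```

```text
scene [[-0.0589 -0.1002]
 [ 0.0616  0.0989]] divider [ 0.00422272 -0.00048103]
[ 0.6281053  -0.11400943]
side [[-0.0619 -0.1004]
 [ 0.0594  0.0994]] divider [-0.00474451 -0.0006464 ]
[ 0.6281053  -0.11400943]
tcp [0.6029 0.1998 0.1961] yaw 89.2 zax [ 0. -0. -1.] F [-0.06 -0.61 -1.31] op 0.477 t 26.6
rel mm [  -1.4 -313.8   16.1] turn 0.0
rel after turn [  -1.5 -313.8   16.1]
```

View pics/t_side.png

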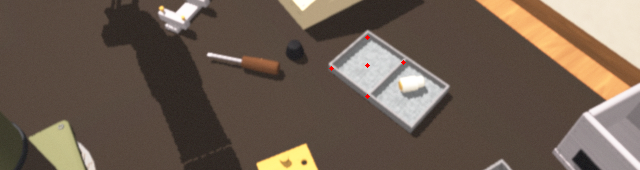

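The projected half-centre and corners land on the empty half (centre at (367,65) in the crop).

Emit:
{"name": "send_rows", "arguments": {
  "series": [
    {"dx": 0, "dy": -12, "dz": 0, "turn": 0, "grip": 0},
    {"dx": 0, "dy": -22, "dz": 0, "turn": 0, "grip": 0},
    {"dx": 0, "dy": -24, "dz": 0, "turn": 0, "grip": 0},
    {"dx": 0, "dy": -24, "dz": 0, "turn": 0, "grip": 0},
    {"dx": 0, "dy": -24, "dz": 0, "turn": 0, "grip": 0},
    {"dx": 0, "dy": -24, "dz": 0, "turn": 0, "grip": 0},
    {"dx": 0, "dy": -24, "dz": 0, "turn": 0, "grip": 0},
    {"dx": 0, "dy": -24, "dz": 0, "turn": 0, "grip": 0},
    {"dx": 0, "dy": -24, "dz": 0, "turn": 0, "grip": 0},
    {"dx": 0, "dy": -24, "dz": 0, "turn": 0, "grip": 0},
    {"dx": 0, "dy": -24, "dz": 10, "turn": 0, "grip": 0},
    {"dx": 0, "dy": -24, "dz": 20, "turn": 0, "grip": 0},
    {"dx": 0, "dy": -24, "dz": 30, "turn": 0, "grip": 0},
    {"dx": 0, "dy": -16, "dz": 30, "turn": 0, "grip": 0},
    {"dx": 0, "dy": 0, "dz": 16, "turn": 0, "grip": 0},
    {"dx": 0, "dy": 0, "dz": 0, "turn": 0, "grip": 0}
  ]
}}

```text
clock: 28.2
tool_pos: [0.5954, -0.1157, 0.0866]
eef_rot: [0.008, 1.0, -0.0, -0.004]
contact_force: [-0.5, 0.4, -0.8]
opening: 0.479
```

```bash
cat > tilt.py <<'E'
from h import *
import sys
s=get_state();g=s["tool_pos"]+[0,0,.019]
R=Ro.from_quat(s["eef_rot"]).as_matrix()
for n in ["scene","side"]:
    p=snapshot(n);C=cloud(p);P=C-g
    im=p["img"].astype(int)
    hsv=cv2.cvtColor(p["img"],cv2.COLOR_RGB2HSV)
    gold=(hsv[...,1]>110)&(hsv[...,2]>90)&(hsv[...,0]<32)&(hsv[...,0]>8)&(p["depth"]>0)&(abs(P[...,0])<.06)&(abs(P[...,1])<.03)&(P[...,2]<-.01)&(P[...,2]>-.075)
    Q=P[gold]
    if len(Q)>20:
        # local: a = along world x (horizontal perp. to jaw) , b=z
        a=-(Q@R[:,0]);z=Q[:,2];b=Q@R[:,1]
        print(n,len(Q),"mean a,b,z",a.mean().round(4),b.mean().round(4),z.mean().round(4),"z range",np.percentile(z,[1,99]).round(4),"a range",np.percentile(a,[2,98]).round(4), "slope deg",np.degrees(np.arctan(np.polyfit(z,a,1)[0])).round(1))
    r=regions_of(p,"cap")
    if r: print("cap",round(r[0]["score"],2),np.round(r[0]["extent"]))
    x0,y0,x1,y1=eval(sys.argv[2])[n]
    cv2.imwrite(f"pics/{n}_{sys.argv[1]}.png",cv2.resize(p["img"][y0:y1,x0:x1,::-1],None,fx=5,fy=5,interpolation=cv2.INTER_CUBIC))
rel([.6281,-.114,.046],89.2)
E
python3 tilt.py p1 '{"scene":(210,200,350,300),"side":(310,150,450,260)}'
```

```text
scene 155 mean a,b,z 0.0266 -0.0008 -0.0342 z range [-0.0483 -0.0214] a range [0.0162 0.0343] slope deg -22.6
cap 0.64 [263. 215. 286. 256.]
cap 0.8 [347. 209. 361. 235.]
tcp [ 0.5993 -0.1135  0.0909] yaw 89.26 zax [ 0.002  0.    -1.   ] F [-0.32 -0.12 -0.68] op 0.48 t 28.4
rel mm [-28.7  -0.1  44.9] turn 0.001
rel after turn [-28.8  -0.1  44.9]
```

View pics/scene_p1.png

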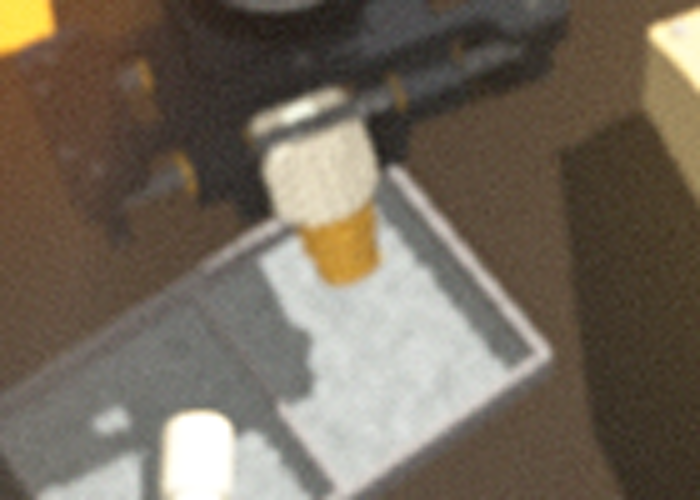

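View pics/side_p1.png

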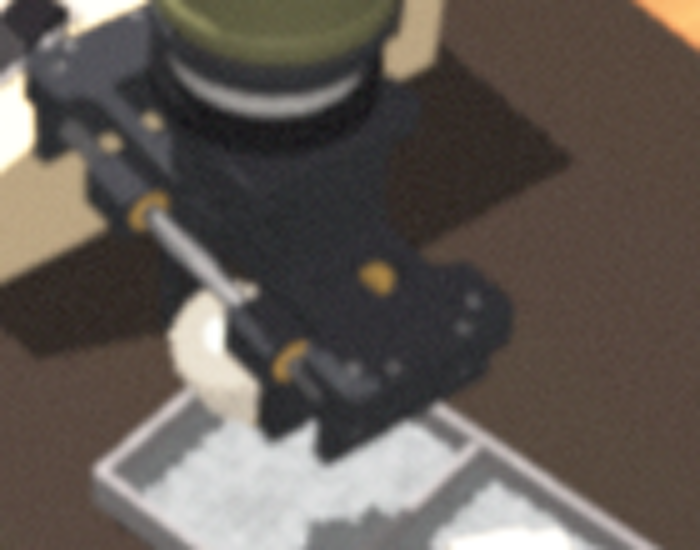

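The scene view shows the tilted cap with its shank over the felt; the shank end is at about (350,280) and well inside the walls. I'll loosen the grip to a pivot force and lower it to touch.

Emit:
{"name": "send_rows", "arguments": {
  "force": 10,
  "series": [
    {"dx": 0, "dy": 0, "dz": 10, "turn": 0, "grip": 0},
    {"dx": 0, "dy": 0, "dz": 14, "turn": 0, "grip": 0},
    {"dx": 0, "dy": 0, "dz": 10, "turn": 0, "grip": 0},
    {"dx": 0, "dy": 0, "dz": 4, "turn": 0, "grip": 0},
    {"dx": 0, "dy": 0, "dz": 2, "turn": 0, "grip": 0},
    {"dx": 0, "dy": 0, "dz": 0, "turn": 0, "grip": 0}
  ]
}}

```text
clock: 29.0
tool_pos: [0.5985, -0.1139, 0.0496]
eef_rot: [0.007, 1.0, 0.0, -0.0]
contact_force: [-0.4, -0.3, -0.3]
opening: 0.487
```

Emit:
{"name": "send_rows", "arguments": {
  "series": [
    {"dx": 0, "dy": 0, "dz": 1.5, "turn": 0, "grip": 0},
    {"dx": 0, "dy": 0, "dz": 0, "turn": 0, "grip": 0}
  ]
}}

```text
clock: 29.2
tool_pos: [0.5988, -0.114, 0.0486]
eef_rot: [0.007, 1.0, 0.0, 0.0]
contact_force: [-0.2, 0.3, -0.3]
opening: 0.485
```

Emit:
{"name": "send_rows", "arguments": {
  "series": [
    {"dx": 0, "dy": 0, "dz": 1.5, "turn": 0, "grip": 0},
    {"dx": 0, "dy": 0, "dz": 0, "turn": 0, "grip": 0}
  ]
}}

```text
clock: 29.4
tool_pos: [0.5986, -0.1141, 0.047]
eef_rot: [0.007, 1.0, 0.0, 0.0]
contact_force: [0.1, -0.1, -0.7]
opening: 0.485
```

Emit:
{"name": "send_rows", "arguments": {
  "series": [
    {"dx": 0, "dy": 0, "dz": 1.5, "turn": 0, "grip": 0},
    {"dx": 0, "dy": 0, "dz": 0, "turn": 0, "grip": 0}
  ]
}}

```text
clock: 29.6
tool_pos: [0.5985, -0.114, 0.0453]
eef_rot: [0.007, 1.0, 0.0, -0.0]
contact_force: [0.0, -0.2, -1.3]
opening: 0.484
```

Emit:
{"name": "send_rows", "arguments": {
  "series": [
    {"dx": 0, "dy": 0, "dz": 1, "turn": 0, "grip": 0},
    {"dx": 0, "dy": 0, "dz": 0, "turn": 0, "grip": 0}
  ]
}}

```text
clock: 29.8
tool_pos: [0.5986, -0.114, 0.0445]
eef_rot: [0.007, 1.0, -0.0, 0.0]
contact_force: [-0.3, -0.2, -0.1]
opening: 0.483
```

```bash
python3 tilt.py p2 '{"scene":(210,200,350,300),"side":(310,150,450,260)}'
```

```text
scene 149 mean a,b,z 0.0264 -0.0019 -0.0339 z range [-0.0489 -0.0159] a range [0.0167 0.0342] slope deg -17.1
cap 0.92 [266. 229. 287. 268.]
cap 0.59 [304. 145. 323. 168.]
tcp [ 0.5987 -0.114   0.0446] yaw 89.21 zax [ 0.  0. -1.] F [-0.47 -0.18  0.24] op 0.487 t 30.0
rel mm [-29.4   0.4  -1.4] turn 0.0
rel after turn [-29.4   0.4  -1.4]
```

View pics/scene_p2.png

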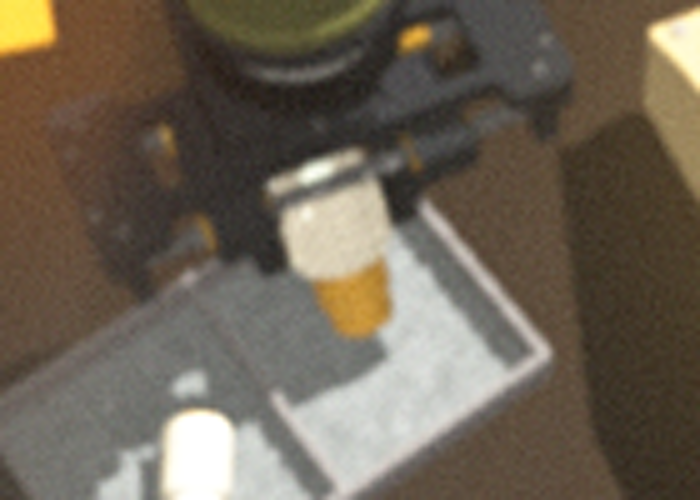

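Emit:
{"name": "send_rows", "arguments": {
  "series": [
    {"dx": 0, "dy": 0, "dz": 1.5, "turn": 0, "grip": 0},
    {"dx": 0, "dy": 0, "dz": 0, "turn": 0, "grip": 0}
  ]
}}

```text
clock: 30.2
tool_pos: [0.599, -0.1137, 0.0439]
eef_rot: [0.007, 1.0, 0.0, 0.0]
contact_force: [-1.6, 0.0, 8.0]
opening: 0.482
```

Emit:
{"name": "send_rows", "arguments": {
  "series": [
    {"dx": 0, "dy": 0, "dz": 1, "turn": 0, "grip": 0},
    {"dx": 0, "dy": 0, "dz": 0, "turn": 0, "grip": 0}
  ]
}}

```text
clock: 30.4
tool_pos: [0.5991, -0.1134, 0.0435]
eef_rot: [0.007, 1.0, 0.0, 0.001]
contact_force: [-2.8, 1.8, 12.3]
opening: 0.487
```

There's firm contact at 12 N. I'll back off slightly, then drag in +x so the cap pivots upright on its edge.

Emit:
{"name": "send_rows", "arguments": {
  "series": [
    {"dx": -1, "dy": 0, "dz": -1, "turn": 0, "grip": 0},
    {"dx": -2, "dy": 0, "dz": 0, "turn": 0, "grip": 0},
    {"dx": -2, "dy": 0, "dz": 0, "turn": 0, "grip": 0},
    {"dx": -2, "dy": 0, "dz": 0, "turn": 0, "grip": 0},
    {"dx": -2, "dy": 0, "dz": 0, "turn": 0, "grip": 0},
    {"dx": -2, "dy": 0, "dz": 0, "turn": 0, "grip": 0},
    {"dx": 0, "dy": 0, "dz": 0, "turn": 0, "grip": 0}
  ]
}}

```text
clock: 31.1
tool_pos: [0.6103, -0.1136, 0.0437]
eef_rot: [0.007, 1.0, 0.0, 0.001]
contact_force: [-1.3, 0.8, 5.7]
opening: 0.484
```

```bash
python3 tilt.py p3 '{"scene":(210,200,350,300),"side":(310,150,450,260)}'
```

```text
scene 102 mean a,b,z 0.0207 -0.0033 -0.0378 z range [-0.0516 -0.0152] a range [0.0103 0.0258] slope deg -4.7
cap 0.86 [270. 235. 289. 269.]
side 21 mean a,b,z -0.0037 -0.0131 -0.0389 z range [-0.0522 -0.0154] a range [-0.011  0.003] slope deg -18.1
cap 0.54 [351. 223. 368. 250.]
tcp [ 0.6102 -0.1136  0.0437] yaw 89.23 zax [ 0.001  0.001 -1.   ] F [-1.58  1.33  5.82] op 0.483 t 31.3
rel mm [-17.9  -0.1  -2.3] turn 0.001
rel after turn [-17.9  -0.1  -2.3]
```

View pics/scene_p3.png

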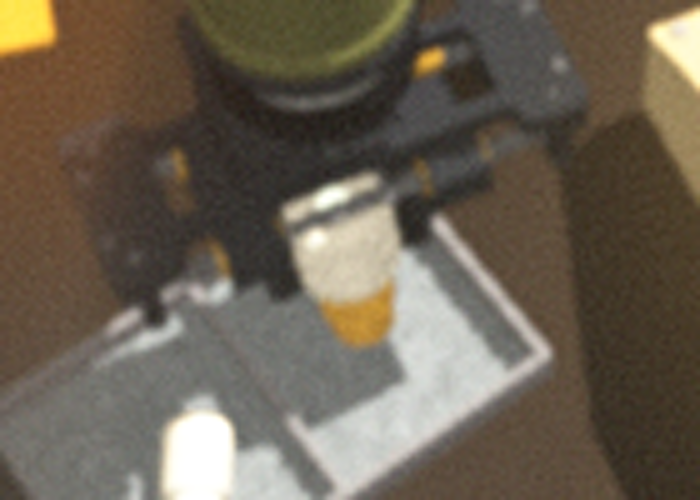

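It's pivoting: the shank's forward offset fell from 26 to 21 mm. I'll continue.

Emit:
{"name": "send_rows", "arguments": {
  "series": [
    {"dx": -2, "dy": 0, "dz": 0, "turn": 0, "grip": 0},
    {"dx": -2, "dy": 0, "dz": 0, "turn": 0, "grip": 0},
    {"dx": -2, "dy": 0, "dz": 0, "turn": 0, "grip": 0},
    {"dx": -2, "dy": 0, "dz": 0, "turn": 0, "grip": 0},
    {"dx": -2, "dy": 0, "dz": 0, "turn": 0, "grip": 0},
    {"dx": 0, "dy": 0, "dz": 0, "turn": 0, "grip": 0}
  ]
}}

```text
clock: 31.9
tool_pos: [0.6197, -0.1142, 0.0426]
eef_rot: [0.007, 1.0, 0.0, -0.0]
contact_force: [-0.3, 1.5, 1.3]
opening: 0.482
```

```bash
python3 tilt.py p4 '{"scene":(210,200,350,300),"side":(310,150,450,260)}'
```

```text
scene 61 mean a,b,z 0.0161 -0.0035 -0.0405 z range [-0.0538 -0.0258] a range [0.0102 0.0194] slope deg 2.8
cap 0.77 [273. 242. 290. 275.]
side 60 mean a,b,z -0.007 -0.0105 -0.0414 z range [-0.0548 -0.0154] a range [-0.0123  0.0033] slope deg -10.9
cap 0.65 [354. 219. 372. 253.]
tcp [ 0.6195 -0.1143  0.0427] yaw 89.21 zax [-0.  0. -1.] F [-0.69  0.86 -0.29] op 0.487 t 32.1
rel mm [-8.6  0.4 -3.3] turn 0.0
rel after turn [-8.6  0.4 -3.3]
```

View pics/scene_p4.png

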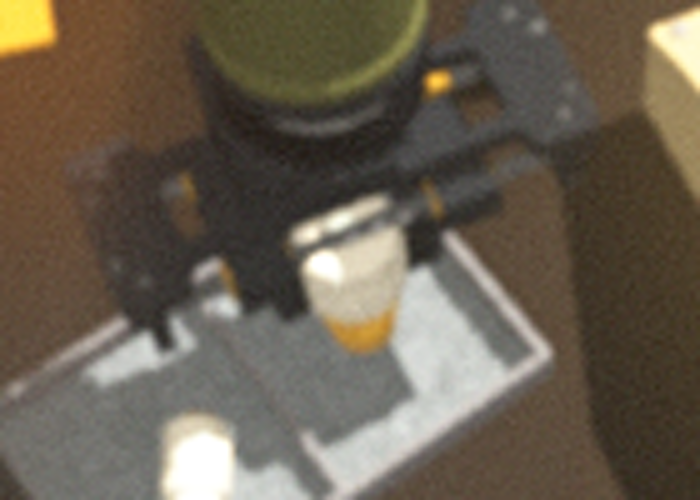

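View pics/side_p4.png

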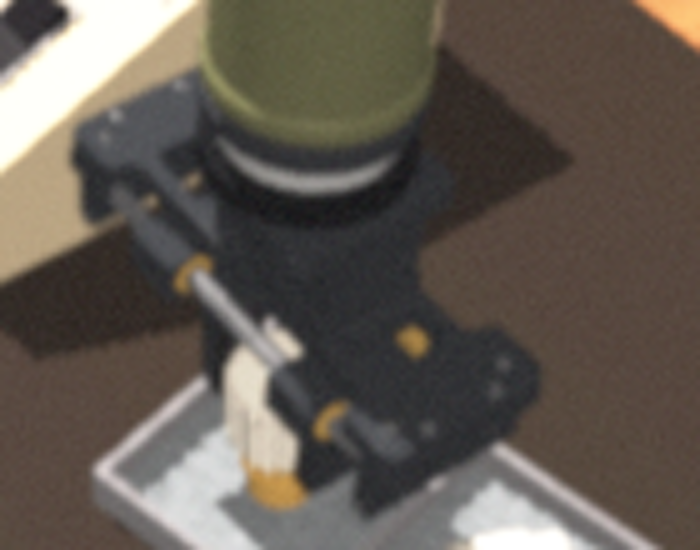

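Emit:
{"name": "send_rows", "arguments": {
  "series": [
    {"dx": 0, "dy": 0, "dz": 1, "turn": 0, "grip": 0},
    {"dx": -1.5, "dy": 0, "dz": 0.3, "turn": 0, "grip": 0},
    {"dx": -1.5, "dy": 0, "dz": 0.3, "turn": 0, "grip": 0},
    {"dx": -1.5, "dy": 0, "dz": 0.3, "turn": 0, "grip": 0},
    {"dx": -1, "dy": 0, "dz": 0, "turn": 0, "grip": 0},
    {"dx": 0, "dy": 0, "dz": 0, "turn": 0, "grip": 0}
  ]
}}

```text
clock: 32.7
tool_pos: [0.6248, -0.1143, 0.0417]
eef_rot: [0.007, 1.0, -0.0, -0.0]
contact_force: [-3.5, 1.6, 9.1]
opening: 0.482
```

```bash
python3 tilt.py p5 '{"scene":(210,200,350,300),"side":(310,150,450,260)}'
```

```text
scene 38 mean a,b,z 0.0139 -0.0045 -0.0391 z range [-0.0532 -0.0147] a range [0.0072 0.0235] slope deg 14.4
cap 0.54 [273. 240. 291. 270.]
side 85 mean a,b,z -0.01 -0.0091 -0.0406 z range [-0.0542 -0.0165] a range [-0.0162 -0.0008] slope deg -3.8
cap 0.76 [354. 219. 375. 250.]
tcp [ 0.6247 -0.1143  0.0417] yaw 89.22 zax [-0.001 -0.    -1.   ] F [-2.58  2.23  8.27] op 0.486 t 32.9
rel mm [-3.4  0.3 -4.3] turn 0.0
rel after turn [-3.4  0.3 -4.3]
```

View pics/scene_p5.png

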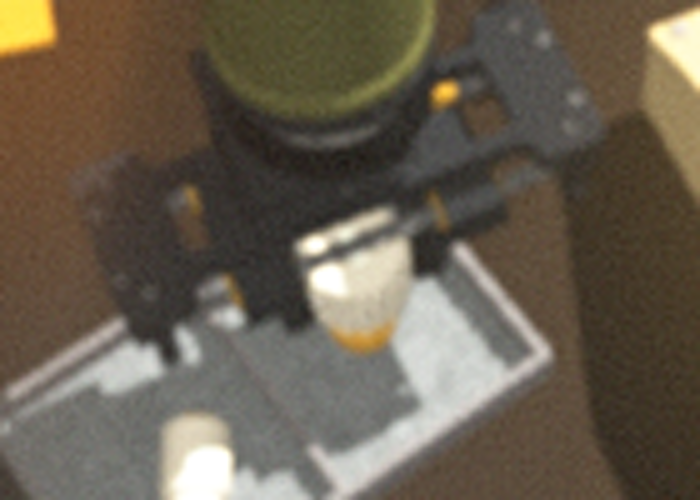

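View pics/side_p5.png

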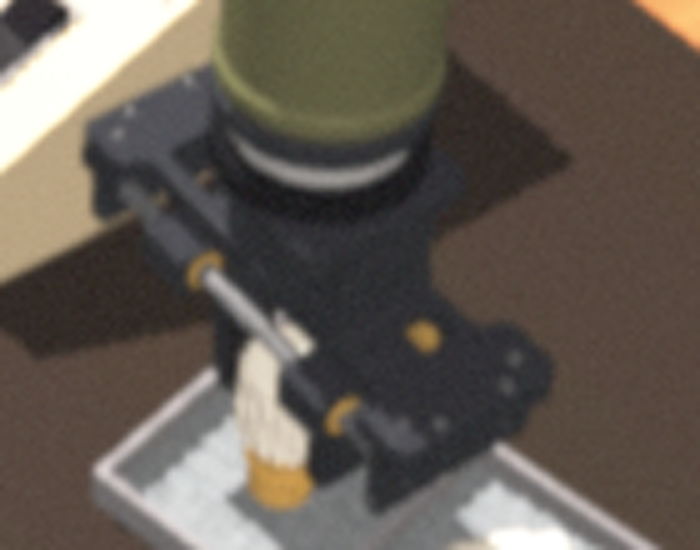

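```bash
cat > top.py <<'E'
from h import *
import sys
p=snapshot("wrist");C=wcloud(p);s=get_state();g=s["tool_pos"]+[0,0,.019]
P=C-g;k=(p["depth"]>0)&(np.hypot(P[...,0],P[...,1])<.03)&(P[...,2]>.002)&(P[...,2]<.03)
Q=P[k];print(len(Q),Q.mean(0).round(4))
if len(Q)>50:
    for _ in range(6):
        m=Q.mean(0);n=np.linalg.svd(Q-m,full_matrices=False)[2][2];n*=np.sign(n[2]);d=abs((Q-m)@n);Q=Q[d<max(.0015,np.percentile(d,70))] if _<5 else Q
    print("top normal",n.round(3),"tilt",np.degrees(np.arccos(n[2])).round(1),"center",m.round(4),len(Q))
cv2.imwrite(f"pics/wt_{sys.argv[1]}.png",p["img"][:,:,::-1])
rel([.6281,-.114,.046],89.2)
E
python3 top.py 1
```

```text
6392 [-0.0084  0.      0.0154]
top normal [-0.121  0.001  0.993] tilt 6.9 center [-0.007  -0.0001  0.0173] 2472
tcp [ 0.6247 -0.1142  0.0417] yaw 89.22 zax [-0.001 -0.    -1.   ] F [-2.37  0.97  8.9 ] op 0.482 t 32.95
rel mm [-3.4  0.3 -4.3] turn 0.0
rel after turn [-3.4  0.3 -4.3]
```

View pics/wt_1.png

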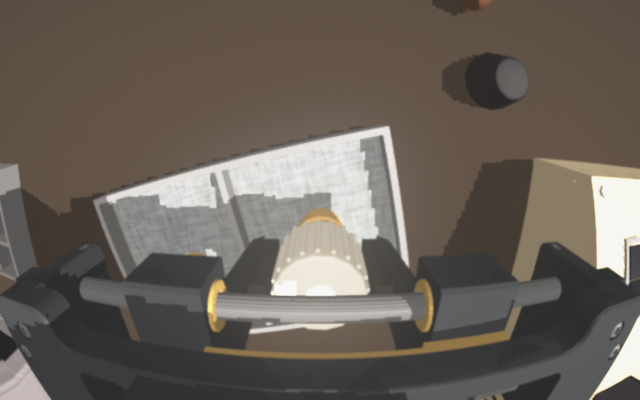

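The cap top's normal still leans 6.9° toward -x. I'll drag another 7 mm or so.

Emit:
{"name": "send_rows", "arguments": {
  "series": [
    {"dx": -1.5, "dy": 0, "dz": 0, "turn": 0, "grip": 0},
    {"dx": -1.5, "dy": 0, "dz": 0, "turn": 0, "grip": 0},
    {"dx": -1.5, "dy": 0, "dz": 0, "turn": 0, "grip": 0},
    {"dx": -1.5, "dy": 0, "dz": 0.2, "turn": 0, "grip": 0},
    {"dx": -1, "dy": 0, "dz": 0.2, "turn": 0, "grip": 0},
    {"dx": 0, "dy": 0, "dz": 0, "turn": 0, "grip": 0}
  ]
}}

```text
clock: 33.55
tool_pos: [0.6325, -0.1144, 0.0415]
eef_rot: [0.007, 1.0, -0.0, 0.0]
contact_force: [-2.2, 1.5, 9.1]
opening: 0.486
```

```bash
python3 top.py 2
```

```text
6350 [-0.0078  0.0001  0.0157]
top normal [-0.569  0.009  0.822] tilt 34.7 center [-0.0085  0.      0.0172] 1307
tcp [ 0.6325 -0.1144  0.0415] yaw 89.21 zax [ 0.001 -0.    -1.   ] F [-2.19  0.8   8.85] op 0.483 t 33.6
rel mm [ 4.4  0.3 -4.5] turn 0.0
rel after turn [ 4.4  0.3 -4.5]
```

```bash
python3 - <<'E'
s=open('top.py').read()
a=s.index("if len(Q)");b=s.index("cv2.imwrite")
s=s[:a]+'''rng=np.random.default_rng(1);best=0
for _ in range(800):
    A=Q[rng.choice(len(Q),3)];n=np.cross(A[1]-A[0],A[2]-A[0]);l=np.linalg.norm(n)
    if l<2e-5: continue
    n/=l;n*=np.sign(n[2])
    if n[2]<.85: continue
    c=abs((Q-A[0])@n)<.0008
    if c.sum()>best: best=c.sum();K=c
T=Q[K];m=T.mean(0);n=np.linalg.svd(T-m,full_matrices=False)[2][2];n*=np.sign(n[2])
print("top normal",n.round(3),"tilt",np.degrees(np.arccos(n[2])).round(1),"center",m.round(4),best,np.ptp(T,axis=0).round(3))
'''+s[b:]
open('top.py','w').write(s)
E
python3 top.py 3;python3 tilt.py p6 '{"scene":(210,200,350,300),"side":(310,150,450,260)}'
```

```text
6344 [-0.0078  0.0001  0.0157]
top normal [ 0.185 -0.011  0.983] tilt 10.7 center [-0.0032 -0.      0.0195] 1882 [0.04  0.057 0.009]
tcp [ 0.6325 -0.1144  0.0415] yaw 89.21 zax [ 0.001 -0.    -1.   ] F [-1.83  1.42  8.77] op 0.48 t 33.65
rel mm [ 4.4  0.3 -4.5] turn 0.0
rel after turn [ 4.4  0.3 -4.5]
cap 0.75 [273. 248. 294. 272.]
side 121 mean a,b,z -0.015 -0.0085 -0.0369 z range [-0.0513 -0.0167] a range [-0.0218 -0.004 ] slope deg 1.8
cap 0.94 [360. 216. 375. 249.]
tcp [ 0.6325 -0.1144  0.0415] yaw 89.21 zax [ 0.001 -0.    -1.   ] F [-2.73  1.33  8.53] op 0.488 t 33.85
rel mm [ 4.4  0.3 -4.5] turn 0.0
rel after turn [ 4.4  0.3 -4.5]
```

View pics/side_p6.png

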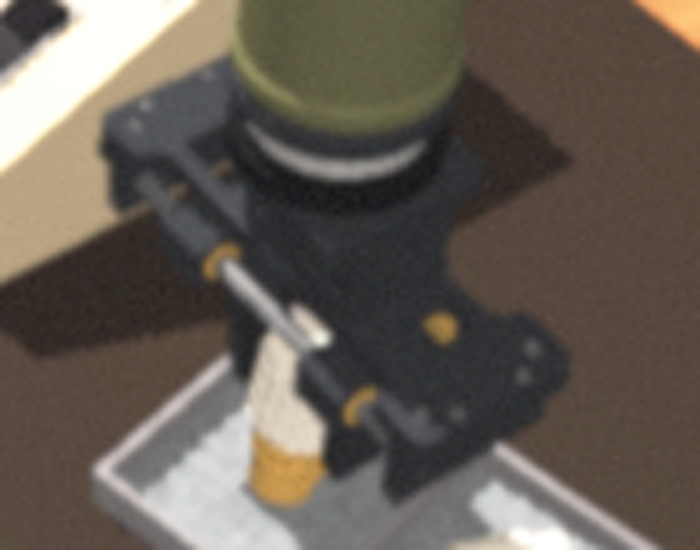

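View pics/wt_3.png

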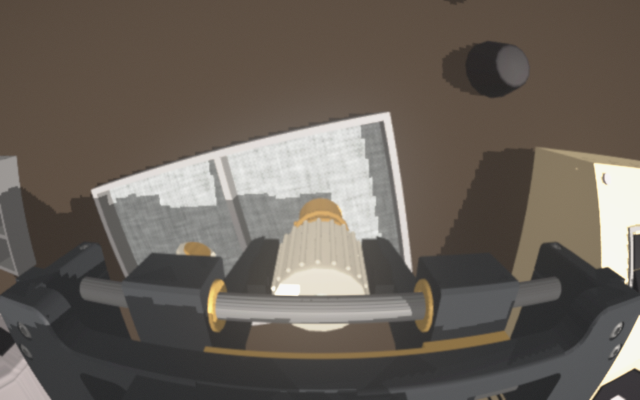

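Run:
```python
from h import *
p=snapshot("wrist");C=wcloud(p);s=get_state();g=s["tool_pos"]+[0,0,.019]
P=C-g
print("cam at",(-p["R"].T@p["t"]-g).round(3))
for (u,v) in [(320,205),(320,215),(320,225),(320,235),(320,245),(320,255),(320,262),(320,268),(320,275),(320,285),(290,285),(345,285),(340,325),(320,325)]:
    print((u,v),P[v,u].round(4),p["img"][v,u])
```

```text
cam at [-0.074  0.001  0.127]
(320, 205) [-0.0192  0.0002 -0.0439] [178 145  99]
(320, 215) [-0.0174  0.0002 -0.0317] [189 152 102]
(320, 225) [-0.0213  0.0003 -0.0067] [193 184 167]
(320, 235) [-0.0192  0.0003  0.0001] [188 179 162]
(320, 245) [-0.018   0.0003  0.008 ] [194 185 167]
(320, 255) [-0.0167  0.0002  0.0149] [194 185 167]
(320, 262) [-0.016   0.0002  0.0196] [215 205 185]
(320, 268) [-0.014   0.0002  0.0207] [225 218 199]
(320, 275) [-0.0108  0.0002  0.0207] [233 226 212]
(320, 285) [-0.0051  0.0001  0.0193] [232 226 210]
(290, 285) [-0.0056 -0.0121  0.02  ] [247 247 247]
(345, 285) [-0.0051  0.0102  0.0196] [232 225 209]
(340, 325) [0.0197 0.0089 0.0154] [227 220 202]
(320, 325) [ 0.0194 -0.0003  0.0156] [227 219 200]
```

The grip now leans about 10° the other way (toward +x), judging by its side line and top slope in the wrist depth. I'll drag back in small steps and re-measure.

```bash
cat > ln.py <<'E'
from h import *
p=snapshot("wrist");C=wcloud(p);s=get_state();g=s["tool_pos"]+[0,0,.019];P=C-g
col=P[200:330,312:329].reshape(-1,3);col=col[(p["depth"][200:330,312:329].ravel()>0)&(abs(col[:,1])<.01)&(abs(col[:,0])<.03)&(col[:,2]<.03)&(col[:,2]>-.06)]
# rows: side (z below top-3mm and x<0 ), top
zt=np.percentile(col[:,2],97)
S=col[(col[:,2]<zt-.005)&(col[:,2]>zt-.029)];T=col[(col[:,2]>zt-.008)&(col[:,0]>S[:,0].max()+.003)]
print("zt",zt.round(4),"side tilt(+x lean)",np.degrees(np.arctan(np.polyfit(S[:,2],S[:,0],1)[0])).round(1),len(S),"top tilt",np.degrees(-np.arctan(np.polyfit(T[:,0],T[:,2],1)[0])).round(1),len(T))
rel([.6281,-.114,.046],89.2)
E
python3 ln.py
```

```text
Traceback (most recent call last):
  File "ln.py", line 7, in <module>
    print("zt",zt.round(4),"side tilt(+x lean)",np.degrees(np.arctan(np.polyfit(S[:,2],S[:,0],1)[0])).round(1),len(S),"top tilt",np.degrees(-np.arctan(np.polyfit(T[:,0],T[:,2],1)[0])).round(1),len(T))
                                                                                                                                                       ~~~~~~~~~~^^^^^^^^^^^^^^^^^
TypeError: expected non-empty vector for x
```

Emit:
{"name": "send_rows", "arguments": {
  "series": [
    {"dx": 1.5, "dy": 0, "dz": 0, "turn": 0, "grip": 0},
    {"dx": 1.5, "dy": 0, "dz": 0, "turn": 0, "grip": 0},
    {"dx": 1, "dy": 0, "dz": 0, "turn": 0, "grip": 0},
    {"dx": 0, "dy": 0, "dz": 0, "turn": 0, "grip": 0}
  ]
}}

```text
clock: 34.35
tool_pos: [0.6287, -0.1144, 0.041]
eef_rot: [0.007, 1.0, 0.0, 0.001]
contact_force: [1.1, 1.5, 5.8]
opening: 0.483
```

```bash
python3 ln.py
```

```text
Traceback (most recent call last):
  File "ln.py", line 7, in <module>
    print("zt",zt.round(4),"side tilt(+x lean)",np.degrees(np.arctan(np.polyfit(S[:,2],S[:,0],1)[0])).round(1),len(S),"top tilt",np.degrees(-np.arctan(np.polyfit(T[:,0],T[:,2],1)[0])).round(1),len(T))
                                                                                                                                                       ~~~~~~~~~~^^^^^^^^^^^^^^^^^
TypeError: expected non-empty vector for x
```

```bash
python3 - <<'E'
s=open('ln.py').read()
i=s.index("S=col[");j=s.index("print(")
s=s[:i]+"S=col[(col[:,2]<zt-.005)&(col[:,2]>zt-.029)&(col[:,0]<-.008)];T=col[(col[:,2]>zt-.009)&(col[:,0]>-.009)]\n"+s[j:]
open('ln.py','w').write(s)
E
python3 ln.py; python3 tilt.py p7 '{"scene":(210,200,350,300),"side":(310,150,450,260)}'
```

```text
zt 0.0206 side tilt(+x lean) 5.6 455 top tilt 6.5 388
tcp [ 0.6288 -0.1144  0.041 ] yaw 89.21 zax [ 0.001  0.    -1.   ] F [0.63 0.9  6.55] op 0.488 t 34.45
rel mm [ 0.7  0.4 -5. ] turn 0.0
rel after turn [ 0.7  0.4 -5. ]
scene 24 mean a,b,z 0.0116 -0.0051 -0.0387 z range [-0.0542 -0.0181] a range [0.0053 0.0209] slope deg 19.5
cap 0.71 [273. 243. 292. 272.]
side 104 mean a,b,z -0.0128 -0.0091 -0.0379 z range [-0.0527 -0.0186] a range [-0.019  -0.0031] slope deg 0.6
cap 0.71 [359. 217. 372. 254.]
tcp [ 0.6288 -0.1144  0.041 ] yaw 89.21 zax [ 0.001  0.    -1.   ] F [0.23 0.68 5.68] op 0.483 t 34.65
rel mm [ 0.7  0.4 -5. ] turn 0.0
rel after turn [ 0.7  0.4 -5. ]
```

View pics/side_p7.png

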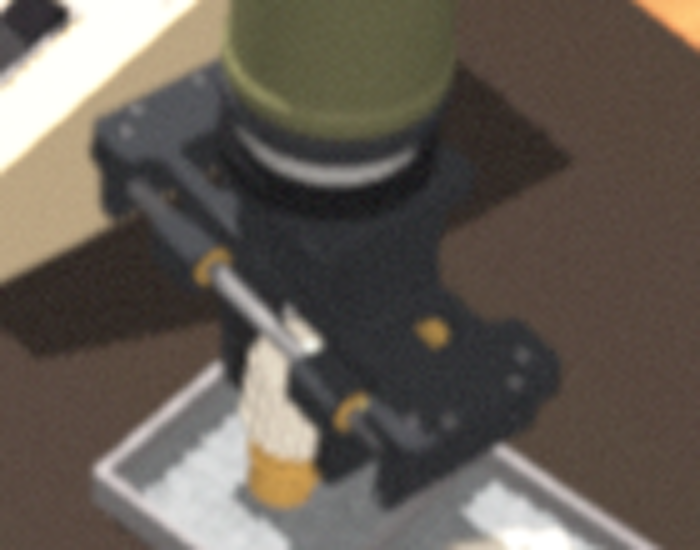

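Emit:
{"name": "send_rows", "arguments": {
  "series": [
    {"dx": 1.5, "dy": 0, "dz": 0, "turn": 0, "grip": 0},
    {"dx": 1.5, "dy": 0, "dz": 0, "turn": 0, "grip": 0},
    {"dx": 1.5, "dy": 0, "dz": 0, "turn": 0, "grip": 0},
    {"dx": 0, "dy": 0, "dz": 0, "turn": 0, "grip": 0}
  ]
}}

```text
clock: 35.05
tool_pos: [0.6231, -0.1147, 0.0402]
eef_rot: [0.007, 1.0, -0.0, -0.0]
contact_force: [1.1, -0.4, 0.7]
opening: 0.485
```

```bash
python3 ln.py
```

```text
zt 0.0199 side tilt(+x lean) 0.6 377 top tilt 1.9 401
tcp [ 0.6232 -0.1147  0.0403] yaw 89.2 zax [-0.001 -0.    -1.   ] F [ 0.84 -0.61 -0.24] op 0.485 t 35.1
rel mm [-4.9  0.8 -5.7] turn 0.0
rel after turn [-4.9  0.8 -5.7]
```

Now within about 1–2° of upright. A small press will seat the flat end.

Emit:
{"name": "send_rows", "arguments": {
  "series": [
    {"dx": 0.3, "dy": 0, "dz": 0.8, "turn": 0, "grip": 0},
    {"dx": 0, "dy": 0, "dz": 0.7, "turn": 0, "grip": 0},
    {"dx": 0, "dy": 0, "dz": 0, "turn": 0, "grip": 0}
  ]
}}

```text
clock: 35.4
tool_pos: [0.6234, -0.1147, 0.0401]
eef_rot: [0.007, 1.0, -0.0, 0.0]
contact_force: [-1.0, 0.6, 9.0]
opening: 0.482
```

```bash
python3 ln.py
```

```text
zt 0.02 side tilt(+x lean) 0.5 382 top tilt 1.9 408
tcp [ 0.6234 -0.1147  0.0402] yaw 89.2 zax [ 0.    -0.001 -1.   ] F [-1.55  0.63  9.03] op 0.486 t 35.45
rel mm [-4.7  0.7 -5.8] turn -0.0
rel after turn [-4.7  0.7 -5.8]
```

It's seated: 9 N with no motion, upright within about 1–2°. I'll ease the press and open.

Emit:
{"name": "send_rows", "arguments": {
  "series": [
    {"dx": 0, "dy": 0, "dz": -1.3, "turn": 0, "grip": 0},
    {"dx": 0, "dy": 0, "dz": 0, "turn": 0, "grip": 0},
    {"dx": 0, "dy": 0, "dz": 0, "turn": 0, "grip": 0.52},
    {"dx": 0, "dy": 0, "dz": 0, "turn": 0, "grip": 0.56},
    {"dx": 0, "dy": 0, "dz": 0, "turn": 0, "grip": 0.65},
    {"dx": 0, "dy": 0, "dz": 0, "turn": 0, "grip": 0.8},
    {"dx": 0, "dy": 0, "dz": 0, "turn": 0, "grip": 0.9},
    {"dx": 0, "dy": 0, "dz": 0, "turn": 0, "grip": 0.9}
  ]
}}

```text
clock: 36.25
tool_pos: [0.6233, -0.1143, 0.0404]
eef_rot: [0.007, 1.0, 0.0, -0.0]
contact_force: [-0.1, 0.5, -0.6]
opening: 0.888
```

```bash
python3 ln.py; python3 tilt.py p8 '{"scene":(210,200,350,300),"side":(310,150,450,260)}';python3 -c "
from h import *
p=snapshot('wrist');cv2.imwrite('pics/w20.png',p['img'][:,:,::-1])"
```

```text
zt 0.0197 side tilt(+x lean) -0.1 370 top tilt 2.0 366
tcp [ 0.6233 -0.1143  0.0404] yaw 89.22 zax [-0.  0. -1.] F [0.06 0.53 0.17] op 0.9 t 36.3
rel mm [-4.8  0.4 -5.6] turn 0.0
rel after turn [-4.8  0.4 -5.6]
scene 51 mean a,b,z 0.0117 -0.0037 -0.0395 z range [-0.0534 -0.0171] a range [0.0052 0.0193] slope deg 10.8
cap 0.76 [271. 240. 292. 270.]
side 89 mean a,b,z -0.0097 -0.0099 -0.0402 z range [-0.0533 -0.026 ] a range [-0.0183  0.0038] slope deg -6.7
cap 0.96 [356. 219. 378. 252.]
tcp [ 0.6233 -0.1143  0.0404] yaw 89.21 zax [-0.  0. -1.] F [-0.27  0.87 -0.71] op 0.901 t 36.5
rel mm [-4.8  0.4 -5.6] turn 0.0
rel after turn [-4.8  0.4 -5.6]
```

View pics/w20.png

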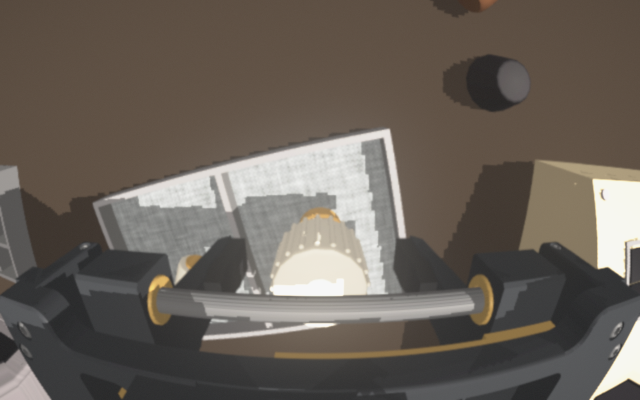

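View pics/scene_p8.png

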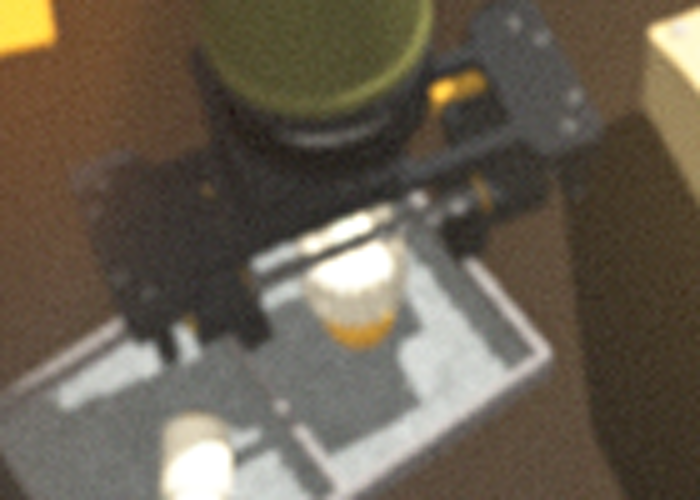

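The cap stands upright and free between the open fingers. I'll rise straight up, move aside and check.

Emit:
{"name": "send_rows", "arguments": {
  "series": [
    {"dx": 0, "dy": 0, "dz": -5, "turn": 0, "grip": 1},
    {"dx": 0, "dy": 0, "dz": -15, "turn": 0, "grip": 1},
    {"dx": 0, "dy": 0, "dz": -25, "turn": 0, "grip": 1},
    {"dx": 0, "dy": 0, "dz": -40, "turn": 0, "grip": 1},
    {"dx": 0, "dy": 0, "dz": -40, "turn": 0, "grip": 1},
    {"dx": 20, "dy": 0, "dz": -40, "turn": 0, "grip": 1},
    {"dx": 40, "dy": 0, "dz": 0, "turn": 0, "grip": 1},
    {"dx": 40, "dy": 0, "dz": 0, "turn": 0, "grip": 1},
    {"dx": 30, "dy": 0, "dz": 0, "turn": 0, "grip": 1},
    {"dx": 0, "dy": 0, "dz": 0, "turn": 0, "grip": 1}
  ]
}}

```text
clock: 37.55
tool_pos: [0.4885, -0.1132, 0.2066]
eef_rot: [0.007, 1.0, -0.001, -0.002]
contact_force: [0.9, 0.1, 0.3]
opening: 1.0
```

```bash
python3 rkm.py; python3 look.py e '{"scene":(0,0,640,400),"side":(250,80,470,245)}'
python3 - <<'E'
from h import *
for n in ["scene","side"]:
    p=snapshot(n);C=cloud(p);P=C-[.6233,-.1143,0]
    k=(p["depth"]>0)&(np.hypot(P[...,0],P[...,1])<.035)&(P[...,2]>.025);Q=C[k];z=Q[:,2]
    print(n,k.sum(),"zmax",np.percentile(z,98).round(4))
    t=Q[z>np.percentile(z,98)-.004];print("top centre",t.mean(0).round(4),"low part",Q[(z<.04)].mean(0).round(4))
    A=np.c_[t[:,:2],np.ones(len(t))];c=np.linalg.lstsq(A,t[:,2],rcond=None)[0];print("slope deg",np.degrees(np.arctan(np.hypot(*c[:2]))).round(1))
    d=np.load(n+"0.npz")
    for t in ["spare_link_mid","loupe","winder","holder","screwdriver"]:
        r=regions_of(p,t)
        if r: m=r[0]["pixels"]&(p["depth"]>0);print(t,round(r[0]["score"],2),np.median(C[m],0).round(3))
E
```

```text
scene 0.67 203 [(-20, np.float64(2.1)), (-15, np.float64(2.9)), (-10, np.float64(2.8)), (-5, np.float64(2.7)), (0, np.float64(2.7)), (5, np.float64(4.0)), (10, np.float64(5.6)), (15, np.float64(7.3)), (20, np.float64(6.6))]
tcp [ 0.4948 -0.1124  0.2057] yaw 89.22 zax [ 0.002  0.    -1.   ] F [ 0.3  -0.9   0.54] op 0.998 t 37.85
rel mm [496.6 105.5 204.8] turn None
scene 491 zmax 0.0795
top centre [ 0.6237 -0.1146  0.0772] low part [ 0.636  -0.1188  0.0278]
slope deg 0.5
spare_link_mid 0.81 [ 0.667 -0.202  0.026]
loupe 0.51 [ 0.536 -0.006  0.022]
winder 0.89 [0.782 0.155 0.135]
holder 0.65 [0.41  0.231 0.021]
screwdriver 0.71 [0.453 0.005 0.02 ]
side 571 zmax 0.0789
top centre [ 0.6199 -0.116   0.077 ] low part [ 0.6131 -0.125   0.0284]
slope deg 0.2
spare_link_mid 0.56 [ 0.655 -0.206  0.026]
loupe 0.74 [0.746 0.046 0.099]
winder 0.74 [0.769 0.15  0.135]
holder 0.71 [ 0.38  -0.207  0.005]
screwdriver 0.78 [0.444 0.    0.019]
```

View pics/scene_e.png

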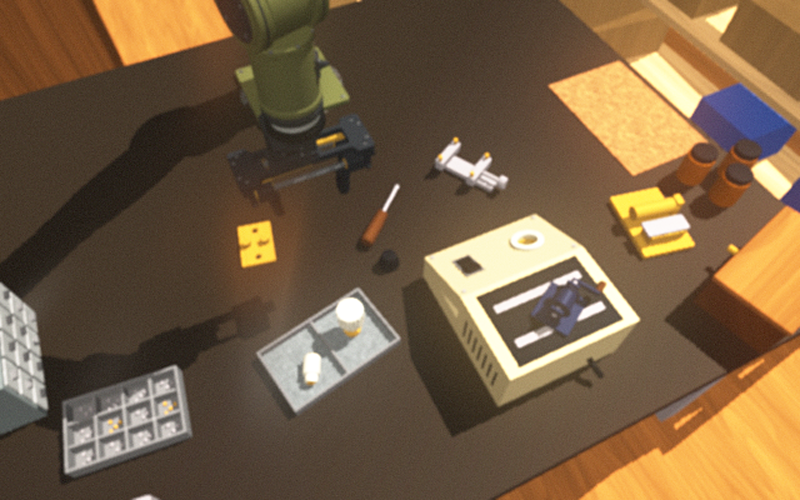

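View pics/side_e.png

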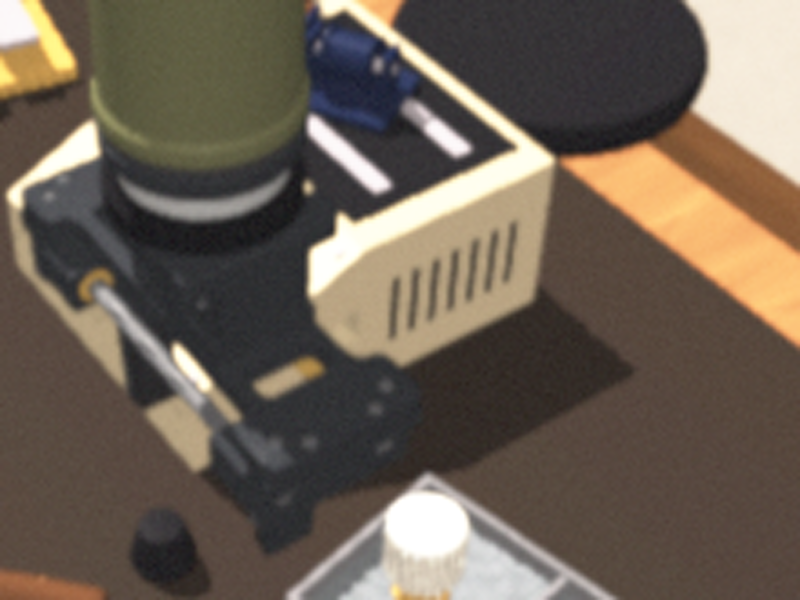

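The cap stands upright in the empty half: its top is level to 0.5° at z = 78 mm, which is the floor plus the cap's height. The rocker is off and everything else is in place.

```bash
python3 -c "
from plant import *
print(finish_job())"
```

```text
the job is handed in; nothing more can be done
None
```

The job is done and handed in at about 38.5 s of the 72 s allowed. The machine is switched off, and the fuse cap stands upright on its threaded end in the tray's empty half.

- **Rocker:** I pressed the lower half to a hard stop at about 25 N. The depth pictures then showed it lying flat, 3 mm above the panel. The scene camera showed the same at the end; the arm hid the rocker from the side camera.
- **Cap out:** the tool can only point straight down, so I unscrewed the cap in nine strokes of about 50°. It rose about 6 mm, came free with no pull, and I drew it out along its axis.
- **Cap down:** it hung tilted 25° in the jaws, so I tipped it upright against the felt before letting go. I overshot once by about 10° and corrected it while still holding the cap. The highest force I read while setting it down was about 12 N.
- **Last checks:** the cap's top is level to 0.5° in both pictures and 78–79 mm above the desk, as expected for a cap standing on the tray floor. The gripper is well clear of everything.
- **Other objects:** in the scene picture the spare link, loupe, winder, holder and screwdriver are within about 5 mm of where they started, which is measuring noise. I only checked the clamp plate by eye.
- **Disagreements:** in the last side picture the network put the loupe and the holder in the wrong places, taking other objects for them. I went by the scene picture for those two. One tilt reading during the set-down was also wrong, so I replaced that method with a simpler one.

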